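# Load a sample cell into a bench photometer

### The arm

A 6-joint arm with a two-finger parallel gripper is mounted at the origin on the work surface. World frame = base frame: x ahead of the robot, y to its left, z up, the work surface at z = 0. Lengths are in m, angles in rad, forces in N, time in s.
With the tool pointing down it reaches from about 0.375 to 0.975 m from the base axis. Payload 3.8 kg.
Tool frame: the origin (TCP) lies on the centre line of the jaws, within the pads' length; the fingertips stand 19 mm ahead of it and the grasp point (between the pads) is the TCP; z points along the fingers, y is the direction in which the jaws open and shut (so a half turn about z gives the same grasp; the last joint's range is limited). The gripper opens to 88 mm and grips with 3 to 60 N. Pads are 18 mm wide; open, the fingers measure 123 mm over their backs; the gripper's body (75 mm by 187 mm) begins 45 mm behind the grasp point.
Start: joints at [-1.238, 0.264, 1.604, -0, 1.274, -0.037], TCP at [0.244, -0.629, 0.258] pointing down, gripper open.
Joint ranges: [-2.63, 2.63], [-0.94, 2.18], [0.31, 2.57], [-1.31, 4.45], [0, 2.66], [-2.55, 2.55]. Speed limits (rad/s): [2.57, 2.57, 3.14, 3.14, 3.14, 3.14].

### API

Orientations are given as a unit quaternion [x, y, z, w].
In Python, from bench import manip gives the robot as it stands.
- The arm moves only by the tool servo_tool, never from a script. Its argument "rows" is a list of rows, each an object with "offset": the shift along the tool's x, y, z in units of 25 mm (1.0 is 25 mm), a list of three; "yaw": the turn about the tool's z in units of 6 degrees (1.0 is 6 degrees); "fingers": the opening, from 0 (shut) to 1 (fully open). A call has 1 to 20 rows; each row is the pose to reach, as a shift and turn from the pose commanded when the call began, along the tool's axes at that moment; what a row does not reach only later rows make up. A row lasts 1/12 s, in which the tool goes at most 41.7 mm and 7.16 degrees, less where a joint would pass 70% of its speed; a pose out of reach is approached as far as the arm can. A call with a gripper value outside its range is refused whole. The fingers move at their own pace and stop on an object; the grip force is fixed at half the most. Time passes only in rows, so rows that repeat a pose let the fingers close. It gives the time, the measured TCP pose, the force and the opening at its end, in the units of the state.
- manip.get_state(): the state, without advancing time (a new reading comes with each control period).
- manip.camera(name): name is "side" or "top"; returns (picture, depth): 384x512x3 uint8, red, green, blue; 384x512 float32, m along the optical axis (not along the pixel's ray), 0 where there is no reading.
- manip.camera_model(name): a dict with "vfov" (degrees; the focal length in pixels is half the picture's height over the tangent of half this angle, whatever the lens; pixels are square), "cx", "cy" (the principal point, pixels), "dist_coeffs" ([k1, k2, p1, p2, k3] as OpenCV has them; the pictures are not rectified), "R" (3x3) and "t" (3): a world point X has camera coordinates R X + t. Camera axes: x right, y down, z forward; pixel columns grow to the right and rows downward; lengths in m; the calibration is good to about 2 mm. A picture is of the moment at which its call begins. camera_model takes no time and is no camera call.
- manip.close_job(): hands the job in, once; it reports no verdict.
The state is a dict: "clock": time; "qpos": joint angles; "dq": joint speeds; "effort": joint torques, N m; "eef_pos": TCP position; "orientation": TCP orientation; "force": force on the tool from outside, world axes, zero at the start; "torque": the same for the moment, N m; "grip_width": finger opening in m.
Only numpy, scipy, OpenCV 4.12 (cv2) and the standard library are available. Lean on these libraries where they do the work, as an engineer would, in place of code of your own. Each camera call takes 0.05 s, during which the arm holds its last target. There are 200 camera calls.

### The job

Load the photometer: press its thumb tab down so that the light cover tips fully open against its stop, take the capped sample cell from the tray and push it gently down its well until it is fully home, then close the cover completely. Keep the cell upright, force nothing - the tab is thin and the cell is glass - and leave the other things on the bench where they are.

Things in the scene. Friction and masses are not known exactly. Their poses are not given: they have to be found in the camera images.
- meter: The bench photometer, a cream instrument fixed to the bench: 200 mm deep (local x -110 to +90), 230 mm wide (local y), a sloping key panel in front and a level deck 95 mm above the bench at the rear. Origin: on the bench under its middle; local x points from the front panel to the rear (hinge) side, local y to its left, z up.
- well (a point): Centre of the round cell well's mouth at deck level (meter local x +58, y 0), axes as the meter's. 27.5 mm wide, 2.5 mm chamfer, 60 mm deep to its foot. A leaf spring in its left (+y) wall grips a cell once the cell's bottom is 35 to 40 mm down; from there pushing it home takes about 4 to 10 N. Do not jam the cell sideways in it.
- lid (a joint): Angle of the light cover in rad: 0 shut on the deck, 1.43 fully open at its stop. The hinge is stiff (about 0.08 N m) and stays where it is left. Its axis runs along meter local y at local x +88, z +100 mm (5 mm above the deck).
- lid_cover: Hollow grey light cover over the well, 44 (x) by 52 (y) by 17.5 mm; shut, it spans meter local x 36 to 80, top 112.5 mm above the bench, on a soft seal (gives 0.04 mm per N). Origin on the hinge axis, axes as the meter's when shut; opening lifts its front edge, 52 mm from the axis, up and back. A home cell stands 12 mm above the deck and clears it by 3 mm. More than 15 N breaks it.
- lid_tab: Thin grey thumb tab behind the hinge: a 3 mm plate 34 mm wide (y) reaching 56 mm from the axis. Shut, it slopes up rearwards at 0.73 rad; open, it hangs 0.70 rad down. Origin on the axis, axes as the meter's when shut. Press its face 14 to 38 mm behind the axis (the cover tips back to 12 mm; pressing its end edge binds). Takes 2 to 6 N, bends slightly (8 N m/rad), breaks above 15 N.
- tab_end (a point): Middle of the upper face at the free end of the thumb tab (shut: 41 mm behind the hinge axis and 38 mm above it).
- cell: The sample cell to load: an upright round glass vial, 25 mm diameter, with a ribbed black screw cap (23.6 mm diameter, 16 mm high); 72 mm tall in all, about 55 g. Origin: centre of its underside, z up. Of the three vessels in the tray it is the tallest.
- tray: White tray fixed to the bench, 225 (x) by 88 (y) mm, rim 12 mm high, floor 4 mm thick; three vessels stand in a row along its x, 68 mm apart, in any order. Origin: under its centre.
- jar: Other vessel in the tray, to be left: squat amber jar, 44 mm diameter, 58 mm tall.
- vial: Other vessel in the tray, to be left: small clear vial, 21 mm diameter, 44 mm tall.
- beaker: Glass beaker on the bench, 68 mm wide, 90 mm tall, to be left.
- flask: Conical flask with a stopper, 84 mm wide, 139 mm tall, to be left.
- wash: White wash bottle, 70 mm wide, about 200 mm tall with its spout, to be left.
- cork_ring: Cork ring, 100 mm across, 28 mm high, to be left.
- spatula: Steel spatula lying on the bench, about 190 mm long, to be left.
- pen: White marker pen lying on the bench, 130 mm long, to be left.
- seat: The foot at the bottom of the well on which a home cell stands, a 23 mm disc 60 mm below the deck. Origin: centre of its upper face. It is stiffly sprung (about 18 N per mm, 2 mm at most), so the push rises sharply when the cell is home; more than 12 N on it cracks the cell.
Not all that is in view belongs to the job. Leave any orange look-alike of the cell alone.

How it is judged:
On the way, in this order (a step that is already met when the one before it is completed fails the run):
1. the light cover has been tipped fully open by pressing its thumb tab (value of joint lid above 1.41 rad and contact force between the fingers and lid_tab above 0.3 N), for 0.05 s.
2. the cell stands fully home in the well with the cover still open (z of cell in the frame of well below -0.059 m and horizontal distance between cell and well below 0.004 m and value of joint lid above 0.8 rad), for 0.2 s.
At the end, for the whole second after the job is handed in: The cell stands upright and still in the well, on its foot (within 1 mm), and the light cover is shut over it (within 0.02 rad) (value of joint lid below 0.02 rad and z of cell in the frame of well below -0.059 m and horizontal distance between cell and well below 0.004 m and angle between cell's own z axis and vertical below 0.08 rad and linear speed of cell below 0.02 m/s); the robot touches nothing.
It fails at once if the thumb tab or the light cover is pressed with more than 15 N (contact force between the fingers and lid_tab above 15 N or contact force between the fingers and lid_cover above 15 N).
It fails at once if the cell is pressed on the foot of the well with more than 12 N (contact force between cell and seat above 12 N).
It fails at once if the cell is jammed in the well with more than 40 N in all (contact force between cell and meter above 40 N).
It fails at once if the cell is tipped by more than 0.5 rad (angle between cell's own z axis and vertical above 0.5 rad).
It fails at once if another thing on the bench is moved by more than 25 mm (distance of any of jar, vial, beaker, flask, wash, cork_ring, spatula, pen from where it was at the start of the episode above 0.025 m).
It also fails if it takes over 70 s, if anything falls off the work surface, if the arm or the gripper's body presses on something with over 40 N, if the wrist force passes 120 N, or if a joint passes its speed limit or range.

## Working session

There is one attempt and no reset: what is moved stays moved. The work goes in short steps, Python scripts to look and compute and a tool call to move; the robot and the scene stay as the last step left them, time stands still between calls to the robot, and variables do not carry over. Pictures are saved under pics/ and viewed, about 8 in all and at most 12, crops included, and the job is handed in when it is done.

Besides the shell and the picture viewer there is one more tool, called after "Request:" by a JSON object that holds its "method" and its "body", one argument or row to a line. servo_tool: Moves the arm, as the interface text tells. Its arguments: {"type":"object","properties":{"rows":{"type":"array","items":{"type":"object","properties":{"offset":{"type":"array","items":{"type":"number"}},"yaw":{"type":"number"},"fingers":{"type":"number"}}}}},"required":["rows"]}

```bash
ls; mkdir -p pics
cat > h.py <<'E'
import numpy as np, cv2
from bench import manip
def K(n):
    m=manip.camera_model(n); f=192/np.tan(np.radians(m["vfov"])/2)
    return np.array([[f,0,m["cx"]],[0,f,m["cy"]],[0,0,1]]),np.array(m["dist_coeffs"],float),np.array(m["R"]),np.array(m["t"])
def ray(n,uv):
    k,d,R,t=K(n); p=cv2.undistortPoints(np.array(uv,float).reshape(-1,1,2),k,d)[:,0]
    return -R.T@t, np.c_[p,np.ones(len(p))]@R
def plane(n,uv,z):
    c,r=ray(n,uv); return c+r*((z-c[2])/r[:,2])[:,None]
def cloud(n,dep):
    v,u=np.mgrid[:384,:512]; c,r=ray(n,np.c_[u.ravel(),v.ravel()])
    return (c+r*dep.reshape(-1,1)).reshape(384,512,3)
def proj(n,X):
    k,d,R,t=K(n); return cv2.projectPoints(np.array(X,float).reshape(-1,3),cv2.Rodrigues(R)[0],t,k,d)[0][:,0]
def shot(n,f):
    im,dep=manip.camera(n); cv2.imwrite(f"pics/{f}.png",im[...,::-1]); np.save(f"pics/{f}.npy",dep); return im,dep
E
python3 - <<'E'
from h import *
for n in("top","side"):
    shot(n,n+"0"); k,d,R,t=K(n); print(n,k[0,0],d,-R.T@t,R[2])
s=manip.get_state(); print(s)
a=cv2.imread("pics/top0.png");b=cv2.imread("pics/side0.png")
E
```

```text
pics
top 363.72343881291334 [-0.08457246  0.          0.          0.          0.        ] [0.44382406 0.00730696 1.4386052 ] [ 0.0697184  -0.00145668 -0.99756565]
side 398.2239155349923 [0.02606915 0.         0.         0.         0.        ] [-0.14687112  0.75799525  0.97038062] [ 0.51121687 -0.57324377 -0.6403506 ]
{'clock': 0.1, 'qpos': array([-1.23789420e+00,  2.64640924e-01,  1.60527920e+00,  1.46570078e-05,
        1.27368349e+00, -3.69036470e-02]), 'dq': array([ 0.0016247 , -0.00236937, -0.0037619 ,  0.0005444 ,  0.0011829 ,
       -0.00213905]), 'effort': array([ 2.37018520e-05, -5.03619075e+01, -3.58070791e+01,  7.31406198e-02,
        2.33360042e-02, -4.56014584e-05]), 'eef_pos': array([ 0.24376542, -0.62878137,  0.25651477]), 'orientation': array([ 9.82954009e-01,  1.83848866e-01, -1.41339565e-04, -9.95525314e-04]), 'force': array([-0.25176713, -0.74613393,  0.79533027]), 'torque': array([-0.02047636, -0.04314879, -0.00844281]), 'grip_width': 0.0882538494195895}
```

View pics/top0.png

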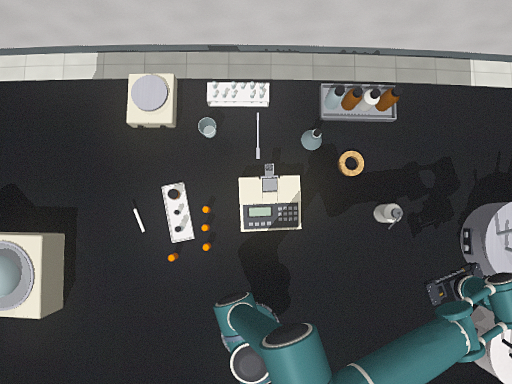

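View pics/side0.png

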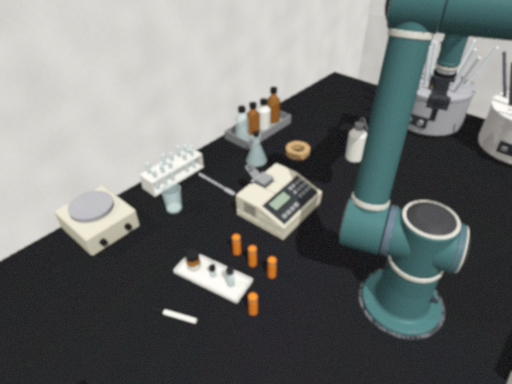

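Candidates for the cell, in top-view pixels: the tray vessels at (174,194), which is amber and wide (jar), (178,212) and (180,228), plus the orange look-alikes at (206,209), (205,228), (206,247) and (172,258). I'll check them with a close crop and heights from the depth image.

Run:
```python
from h import *
a=cv2.imread("pics/top0.png");b=cv2.imread("pics/side0.png")
A=cv2.resize(a[155:245,150:310],None,fx=5,fy=5,interpolation=cv2.INTER_CUBIC)[:, :800]
B=cv2.resize(b[150:310,165:325],None,fx=2.5,fy=2.5)
cv2.imwrite("pics/c1.png",A)
cv2.imwrite("pics/c2.png",cv2.resize(b[155:305,170:330],None,fx=5,fy=4))
P=cloud("top",np.load("pics/top0.npy"))
for u,v in [(174,194),(178,212),(180,228),(270,170),(268,184),(245,190),(293,190),(270,230)]: print(u,v,P[v,u].round(3), P[v-2:v+3,u-2:u+3,2].max().round(3))
z=P[...,2]
m=((z>.088)&(z<.102)); m[:, :235]=0;m[:,305:]=0;m[:170]=0;m[205:]=0
q=P[m]; r=cv2.minAreaRect(q[:,:2].astype(np.float32)); print("deck",r,q[:,2].mean())
```

```text
174 194 [0.53  0.297 0.061] 0.066
178 212 [0.462 0.283 0.046] 1.439
180 228 [0.402 0.27  0.065] 0.083
270 170 [ 0.618 -0.065  0.123] 0.127
268 184 [ 0.568 -0.058  0.111] 0.118
245 190 [0.546 0.026 0.09 ] 0.102
293 190 [ 0.548 -0.152  0.094] 0.101
270 230 [ 0.398 -0.07   0.06 ] 0.069
deck ((0.5478958487510681, -0.0637209489941597), (0.10811921209096909, 0.2311122566461563), 1.1704024076461792) 0.09470476771570167
```

View pics/c1.png

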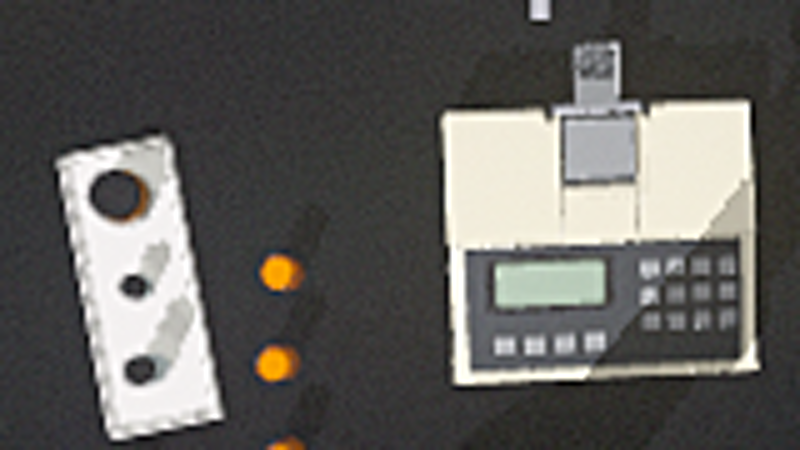

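View pics/c2.png

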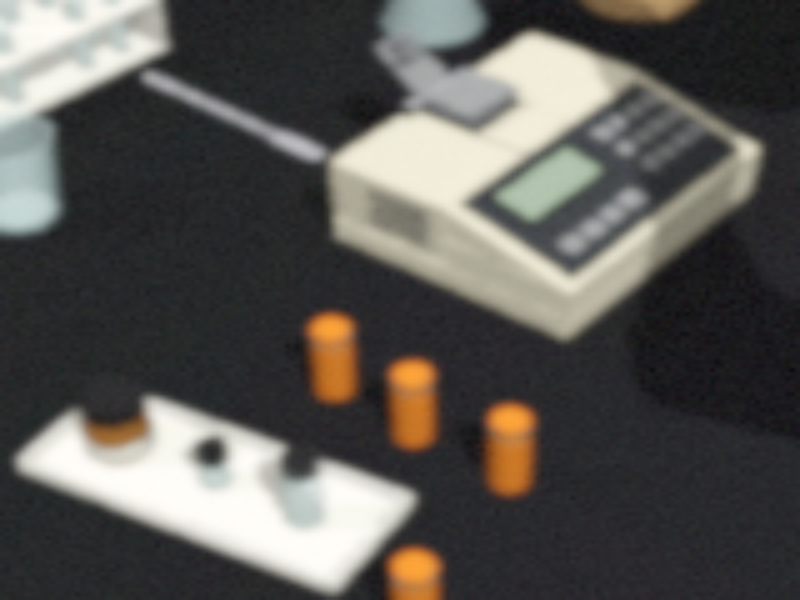

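The cell is the tray vessel nearest the robot, at top (178,229): black cap, clear glass, top at about 76 mm. The tallest of the three, it isn't one of the orange decoys. Next I'll get positions.

```bash
cat >> h.py <<'E'
def blob(mask,box):
    u0,v0,u1,v1=box; m=np.zeros_like(mask,np.uint8); m[v0:v1,u0:u1]=mask[v0:v1,u0:u1]
    n,l,s,c=cv2.connectedComponentsWithStats(m); i=1+np.argmax(s[1:,4]); return c[i],s[i],l==i
E
python3 - <<'E'
from h import *
im=cv2.imread("pics/top0.png"); hsv=cv2.cvtColor(im,cv2.COLOR_BGR2HSV)
def report(n,m,z):
    c=cv2.findContours(m.astype(np.uint8),0,1)[0][0][:,0].astype(float)
    X=plane(n,c,z)[:,:2].astype(np.float32); r=cv2.minAreaRect(X); print(r,cv2.boxPoints(r).round(4).tolist())
cream=(hsv[...,1]>15)&(hsv[...,1]<70)&(hsv[...,2]>130)&(hsv[...,0]<35)
c,s,m=blob(cream,(232,165,308,206)); print("deck px",c,s); report("top",m,.095)
for v in (180,185,190,195):
    u=np.where(m[v])[0]; print(v,plane("top",[[u.min()-.5,v],[u.max()+.5,v]],.095).round(4)[:,:2].tolist())
for u in (245,250,255,285,290,295):
    v=np.where(m[:,u])[0]; print(u,plane("top",[[u,v.min()-.5]],.095).round(4)[:,:2].tolist())
g=(hsv[...,1]<50)&(abs(hsv[...,2].astype(int)-145)<30)
c,s,m2=blob(g,(258,160,282,196)); print("cover px",c,s)
print(im[184,258:284].tolist()); print(im[155:196,268].tolist())
dark=im.max(2)<90
for n,box in(("cell",(173,223,185,234)),):
    c,s,m3=blob(dark,box); print(n,c,s,plane("top",[c],.076))
    u0,v0,u1,v1=box; print(im[v0:v1,u0:u1].max(2))
P=cloud("top",np.load("pics/top0.npy"))
m=(P[...,2]>.109)&(P[...,2]<.117)&(P[...,0]<.61)&(P[...,0]>.53)&(abs(P[...,1]+.06)<.05)
r=cv2.minAreaRect(P[m][:,:2].astype(np.float32)); print("cover depth",r,m.sum())
print("flask",plane("top",[[318,132]],.139),plane("top",[[311,140]],.03))
E
```

```text
deck px [269.63776224 190.65664336] [ 238  175   63   31 1430]
((0.5468376278877258, -0.06311869621276855), (0.11168316006660461, 0.23021608591079712), 0.6727638244628906) [[0.4896000027656555, 0.05130000039935112], [0.49239999055862427, -0.17890000343322754], [0.6039999723434448, -0.17759999632835388], [0.6013000011444092, 0.05260000005364418]]
180 [[0.5827, 0.0543], [0.5853, -0.1725]]
185 [[0.5642, 0.0466], [0.5666, -0.1725]]
190 [[0.5456, 0.0464], [0.548, -0.18]]
195 [[0.527, 0.0461], [0.5294, -0.18]]
245 [[0.5961, 0.0266]]
250 [[0.5963, 0.008]]
255 [[0.5965, -0.0106]]
285 [[0.6052, -0.1221]]
290 [[0.6055, -0.1407]]
295 [[0.6057, -0.1594]]
cover px [269.56521739 173.41304348] [264 170  14   8  46]
[[216, 236, 240], [218, 237, 241], [220, 239, 244], [233, 254, 255], [90, 95, 93], [186, 181, 177], [183, 180, 178], [180, 178, 177], [181, 178, 175], [180, 175, 174], [180, 178, 176], [180, 177, 176], [181, 177, 175], [179, 175, 175], [181, 177, 177], [181, 177, 175], [182, 178, 177], [182, 178, 176], [185, 179, 177], [139, 158, 164], [218, 236, 242], [222, 239, 245], [218, 236, 242], [
[... 878 characters left out ...]
254 222 202 205 205 203 202]
 [246 247 253 241 233 237 207 195 193 197 204 203]
 [248 244 237 185 126  94  98 145 157 171 191 200]
 [250 224 128  33  53  54  54  74 151 159 163 188]
 [255 204  59  59  66  68  65  37 148 156 174 213]
 [255 204  57  52  67  66  65  61 141 149 207 244]
 [255 213  93  46  57  58  42  87 142 178 230 246]
 [252 238 186 115  56  68 142 185 211 231 245 246]
 [248 252 241 221 208 211 229 239 249 249 246 244]
 [248 247 247 251 254 253 250 248 246 244 243 243]]
cover depth ((0.5767916440963745, -0.061845727264881134), (0.06312038749456406, 0.05139997601509094), 0.6947944760322571) 155
flask [[ 0.75736304 -0.23808758  0.139     ]] [[ 0.75110072 -0.23069336  0.03      ]]
```

Run:
```python
from h import *
def cr(u,v): return [150+(u+.5)/5-.5,155+(v+.5)/5-.5]
rear=plane("top",[cr(445,112),cr(748,101)],.095); print(rear)
fr=plane("top",[cr(456,384),cr(757,372)],.03); print(fr)
for p in(rear,fr): d=p[0]-p[1]; print(np.degrees(np.arctan2(-d[0],d[1])), np.hypot(*d[:2]))
cov=plane("top",[cr(563,115),cr(635,113),cr(636,183),cr(562,182)],.1125); print(cov,cov.mean(0))
yaw=np.radians(1.9); R=np.array([[np.cos(yaw),-np.sin(yaw)],[np.sin(yaw),np.cos(yaw)]])
o1=rear.mean(0)[:2]-R@[.09,0]; o2=cov.mean(0)[:2]-R@[.058,0]; o3=fr.mean(0)[:2]-R@[-.11,0]
print("origin",o1,o2,o3); 
for o in(o1,o2): print("axis",o+R@[.088,0],"well",o+R@[.058,0])
# check in side view
for o in (o1,o2):
  X=[list(o+R@[a,b])+[z] for a,b,z in((.036,-.026,.1125),(.036,.026,.1125),(.08,.026,.1125),(.129,.017,.138),(.129,-.017,.138))]
  print(((proj("side",X)-[170,155])*[5,4]).round().tolist(), ((proj("top",X)-[150,155])*5).round().tolist())
```

```text
[[ 0.59398687  0.0503273   0.095     ]
 [ 0.60474717 -0.17508432  0.095     ]]
[[ 0.39045913  0.04124654  0.03      ]
 [ 0.40191187 -0.19127836  0.03      ]]
2.733011307938838 0.22566830200425916
2.819759522953097 0.23280676989373014
[[ 0.59075565 -0.03677342  0.1125    ]
 [ 0.59282175 -0.08959774  0.1125    ]
 [ 0.54134002 -0.09060391  0.1125    ]
 [ 0.54149009 -0.03644751  0.1125    ]] [ 0.56660188 -0.06335564  0.1125    ]
origin [ 0.5094165  -0.06536248] [ 0.50863377 -0.06527865] [ 0.50612502 -0.07136884]
axis [ 0.59736812 -0.06244482] well [ 0.56738461 -0.06343948]
axis [ 0.59658539 -0.06236099] well [ 0.56660188 -0.06335564]
[[517.0, 83.0], [470.0, 113.0], [421.0, 93.0], [375.0, 43.0], [406.0, 25.0]] [[633.0, 174.0], [562.0, 176.0], [561.0, 116.0], [573.0, 44.0], [620.0, 43.0]]
[[518.0, 84.0], [471.0, 113.0], [421.0, 93.0], [375.0, 43.0], [407.0, 25.0]] [[633.0, 175.0], [562.0, 177.0], [561.0, 117.0], [573.0, 45.0], [620.0, 44.0]]
```

```bash
cat >> h.py <<'E'
from scipy.spatial.transform import Rotation as Ro
YAW=2.7; u=np.array([np.cos(np.radians(YAW)),np.sin(np.radians(YAW))])
AX=np.array([.5974,-.0625]); WELL=AX-.03*u
def st():
    s=manip.get_state(); R=Ro.from_quat(s["orientation"]).as_matrix()
    print("t",round(s["clock"],2),"tcp",s["eef_pos"].round(4),"xang",np.degrees(np.arctan2(R[1,0],R[0,0])).round(2),"tilt",R[2,:2].round(4),"F",s["force"].round(2),"w",round(s["grip_width"],4),"j",s["qpos"].round(2)); return s,R
def go(*targets):
    s,R=st()
    for p in targets: print(p,"->",(R.T@(np.array(p)-s["eef_pos"])/.025).round(3))
    print("yaw units to meter",(np.degrees(np.arctan2(R[1,0],R[0,0]))-YAW)/6)
def M(dx,z,dy=0): # dx behind hinge axis (m), tip height above axis -> TCP pos
    p=AX+dx*u+dy*np.array([-u[1],u[0]]); return [p[0],p[1],.100+z+.019]
E
python3 -c "
from h import *
go(M(.025,.10),[.244,-.629,.36])"
```

```text
t 0.1 tcp [ 0.2438 -0.6288  0.2565] xang 21.19 tilt [ 0.0001 -0.002 ] F [-0.25 -0.75  0.8 ] w 0.0883 j [-1.24  0.26  1.61  0.    1.27 -0.04]
[np.float64(0.6223722468740494), np.float64(-0.06132233873225893), 0.219] -> [ 22.324 -15.687   1.534]
[0.244, -0.629, 0.36] -> [ 6.000e-03  3.000e-03 -4.139e+00]
yaw units to meter 3.0813430125967805
```

Request:
{"method": "servo_tool", "body": {
  "rows": [
    {"offset": [0,0,-4],"yaw": 0,"fingers": 0},
    {"offset": [0,0,-4],"yaw": 0,"fingers": 0},
    {"offset": [3,-2,-4],"yaw": 0.5,"fingers": 0},
    {"offset": [22.3,-15.7,-4],"yaw": 3.08,"fingers": 0},
    {"offset": [22.3,-15.7,-4],"yaw": 3.08,"fingers": 0},
    {"offset": [22.3,-15.7,-4],"yaw": 3.08,"fingers": 0},
    {"offset": [22.3,-15.7,-4],"yaw": 3.08,"fingers": 0},
    {"offset": [22.3,-15.7,-4],"yaw": 3.08,"fingers": 0},
    {"offset": [22.3,-15.7,-4],"yaw": 3.08,"fingers": 0},
    {"offset": [22.3,-15.7,-4],"yaw": 3.08,"fingers": 0},
    {"offset": [22.3,-15.7,-4],"yaw": 3.08,"fingers": 0},
    {"offset": [22.3,-15.7,-4],"yaw": 3.08,"fingers": 0},
    {"offset": [22.3,-15.7,-4],"yaw": 3.08,"fingers": 0},
    {"offset": [22.3,-15.7,-4],"yaw": 3.08,"fingers": 0},
    {"offset": [22.3,-15.7,-4],"yaw": 3.08,"fingers": 0},
    {"offset": [22.3,-15.7,-4],"yaw": 3.08,"fingers": 0},
    {"offset": [22.3,-15.7,-4],"yaw": 3.08,"fingers": 0},
    {"offset": [22.3,-15.7,-3],"yaw": 3.08,"fingers": 0},
    {"offset": [22.3,-15.7,-1],"yaw": 3.08,"fingers": 0},
    {"offset": [22.3,-15.7,0.5],"yaw": 3.08,"fingers": 0}
  ]
}}

```text
clock: 1.77
eef_pos: [0.6241, -0.0603, 0.2611]
orientation: [1.0, 0.025, 0.003, 0.0]
force: [1.1, -0.1, -0.1]
grip_width: 0.0008
```

```bash
python3 -c "
from h import *
go(M(.025,.10),M(.025,.045),M(.025,-.006))"
```

```text
t 1.77 tcp [ 0.6241 -0.0603  0.2611] xang 2.92 tilt [0.0063 0.0003] F [ 1.12 -0.08 -0.07] w 0.0008 j [-0.14  0.17  1.71  0.    1.25  1.38]
[np.float64(0.6223722468740494), np.float64(-0.06132233873225893), 0.219] -> [-0.081  0.039  1.683]
[np.float64(0.6223722468740494), np.float64(-0.06132233873225893), 0.164] -> [-0.095  0.038  3.883]
[np.float64(0.6223722468740494), np.float64(-0.06132233873225893), 0.113] -> [-0.107  0.037  5.923]
yaw units to meter 0.03655152589023691
```

Request:
{"method": "servo_tool", "body": {
  "rows": [
    {"offset": [-0.07,0.04,1],"yaw": 0,"fingers": 0},
    {"offset": [-0.07,0.04,2.5],"yaw": 0,"fingers": 0},
    {"offset": [-0.07,0.04,3.7],"yaw": 0,"fingers": 0},
    {"offset": [-0.07,0.04,3.8],"yaw": 0,"fingers": 0},
    {"offset": [-0.07,0.04,3.8],"yaw": 0,"fingers": 0},
    {"offset": [-0.07,0.04,3.8],"yaw": 0,"fingers": 0}
  ]
}}

```text
clock: 2.27
eef_pos: [0.6201, -0.0645, 0.166]
orientation: [1.0, 0.024, 0.001, 0.0]
force: [0.4, 0.1, 0.7]
grip_width: 0.0003
```

Run:
```python
from h import *
go(M(.025,.03),M(.025,.015),M(.025,0),M(.025,-.006))
shot("side","s1"); shot("top","t1")
b=cv2.imread("pics/side0.png")[155:255,200:330]; a=cv2.imread("pics/s1.png")[105:235,200:330]
cv2.imwrite("pics/c3.png",cv2.resize(a,(780,600)))
```

```text
t 2.27 tcp [ 0.6201 -0.0645  0.166 ] xang 2.7 tilt [0.0012 0.0002] F [0.38 0.05 0.7 ] w 0.0003 j [-0.14  0.24  1.81  0.    1.09  1.38]
[np.float64(0.6223722468740494), np.float64(-0.06132233873225893), 0.149] -> [ 0.096 -0.122  0.681]
[np.float64(0.6223722468740494), np.float64(-0.06132233873225893), 0.134] -> [ 0.096 -0.122  1.281]
[np.float64(0.6223722468740494), np.float64(-0.06132233873225893), 0.11900000000000001] -> [ 0.095 -0.122  1.881]
[np.float64(0.6223722468740494), np.float64(-0.06132233873225893), 0.113] -> [ 0.095 -0.122  2.121]
yaw units to meter -0.000182924372479946
```

View pics/c3.png

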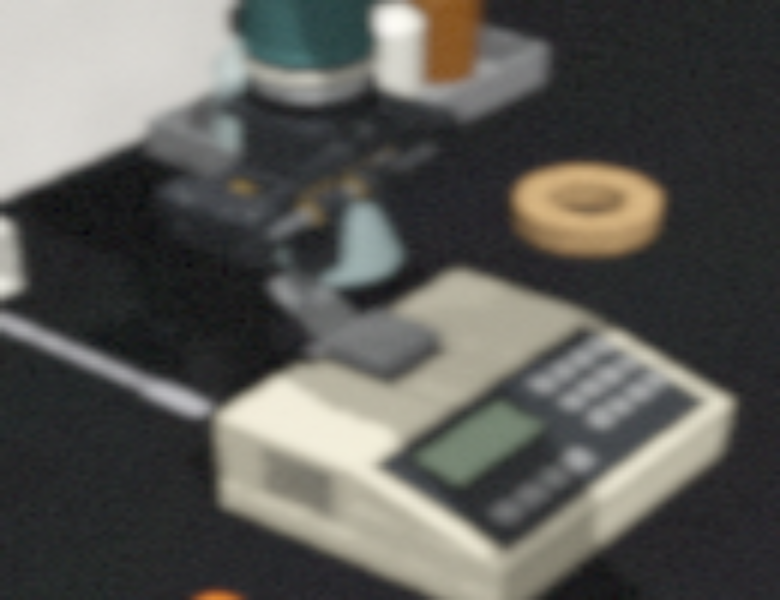

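The crop shows the shut gripper directly over the tab, at about (300,270), and the cover still shut at (380,340). Nothing is in the way, so I'll press.

Request:
{"method": "servo_tool", "body": {
  "rows": [
    {"offset": [0.1,-0.12,0.2],"yaw": 0,"fingers": 0},
    {"offset": [0.1,-0.12,0.4],"yaw": 0,"fingers": 0},
    {"offset": [0.1,-0.12,0.5],"yaw": 0,"fingers": 0},
    {"offset": [0.1,-0.12,0.6],"yaw": 0,"fingers": 0},
    {"offset": [0.1,-0.12,0.7],"yaw": 0,"fingers": 0},
    {"offset": [0.1,-0.12,0.8],"yaw": 0,"fingers": 0},
    {"offset": [0.1,-0.12,0.9],"yaw": 0,"fingers": 0},
    {"offset": [0.1,-0.12,1.0],"yaw": 0,"fingers": 0}
  ]
}}

```text
clock: 3.03
eef_pos: [0.6221, -0.0613, 0.1399]
orientation: [1.0, 0.024, 0.0, 0.0]
force: [1.4, 0.1, 2.5]
grip_width: 0.0002
```

Run:
```python
from h import *
go(M(.025,.015),M(.025,0),M(.025,-.006))
```

```text
t 3.03 tcp [ 0.6221 -0.0613  0.1399] xang 2.7 tilt [0.0009 0.0002] F [1.43 0.14 2.5 ] w 0.0002 j [-0.14  0.27  1.83  0.    1.05  1.39]
[np.float64(0.6223722468740494), np.float64(-0.06132233873225893), 0.134] -> [0.012 0.002 0.236]
[np.float64(0.6223722468740494), np.float64(-0.06132233873225893), 0.11900000000000001] -> [0.011 0.002 0.836]
[np.float64(0.6223722468740494), np.float64(-0.06132233873225893), 0.113] -> [0.011 0.002 1.076]
yaw units to meter 0.0005234614757247217
```

Contact reads 2.5 N, as expected. I'll keep going down to 0.113.

Request:
{"method": "servo_tool", "body": {
  "rows": [
    {"offset": [0,0,0.1],"yaw": 0,"fingers": 0},
    {"offset": [0,0,0.2],"yaw": 0,"fingers": 0},
    {"offset": [0,0,0.3],"yaw": 0,"fingers": 0},
    {"offset": [0,0,0.4],"yaw": 0,"fingers": 0},
    {"offset": [0,0,0.5],"yaw": 0,"fingers": 0},
    {"offset": [0,0,0.6],"yaw": 0,"fingers": 0},
    {"offset": [0,0,0.7],"yaw": 0,"fingers": 0},
    {"offset": [0,0,0.8],"yaw": 0,"fingers": 0},
    {"offset": [0,0,0.9],"yaw": 0,"fingers": 0},
    {"offset": [0,0,1.0],"yaw": 0,"fingers": 0}
  ]
}}

```text
clock: 3.87
eef_pos: [0.6218, -0.0612, 0.1152]
orientation: [1.0, 0.024, 0.0, 0.0]
force: [-0.1, 0.8, 6.6]
grip_width: 0.0006
```

Run:
```python
from h import *
go(M(.025,-.006),M(.025,.01),M(.046,.010),M(.046,-.018),M(.046,-.028))
```

```text
t 3.87 tcp [ 0.6218 -0.0612  0.1152] xang 2.71 tilt [0.0001 0.0001] F [-0.14  0.82  6.61] w 0.0006 j [-0.14  0.29  1.85 -0.    1.    1.39]
[np.float64(0.6223722468740494), np.float64(-0.06132233873225893), 0.113] -> [0.021 0.004 0.089]
[np.float64(0.6223722468740494), np.float64(-0.06132233873225893), 0.129] -> [ 0.021  0.005 -0.551]
[np.float64(0.6433489342482507), np.float64(-0.060333103267356435), 0.129] -> [ 0.861  0.005 -0.551]
[np.float64(0.6433489342482507), np.float64(-0.060333103267356435), 0.101] -> [0.861 0.005 0.569]
[np.float64(0.6433489342482507), np.float64(-0.060333103267356435), 0.09100000000000001] -> [0.861 0.005 0.969]
yaw units to meter 0.0017296901303226104
```

Request:
{"method": "servo_tool", "body": {
  "rows": [
    {"offset": [0,0,-0.5],"yaw": 0,"fingers": 0},
    {"offset": [0.86,0,-0.5],"yaw": 0,"fingers": 0},
    {"offset": [0.86,0,-0.3],"yaw": 0,"fingers": 0},
    {"offset": [0.86,0,0.1],"yaw": 0,"fingers": 0},
    {"offset": [0.86,0,0.3],"yaw": 0,"fingers": 0},
    {"offset": [0.86,0,0.4],"yaw": 0,"fingers": 0},
    {"offset": [0.86,0,0.5],"yaw": 0,"fingers": 0},
    {"offset": [0.86,0,0.6],"yaw": 0,"fingers": 0},
    {"offset": [0.86,0,0.7],"yaw": 0,"fingers": 0},
    {"offset": [0.86,0,0.75],"yaw": 0,"fingers": 0},
    {"offset": [0.86,0,0.75],"yaw": 0,"fingers": 0}
  ]
}}

```text
clock: 4.78
eef_pos: [0.643, -0.0601, 0.0958]
orientation: [1.0, 0.024, -0.0, -0.0]
force: [-0.5, -0.3, 1.6]
grip_width: 0.0005
```

Run:
```python
from h import *
go(M(.046,-.028),M(.046,-.031))
shot("side","s2")
a=cv2.imread("pics/s2.png")[125:225,210:310]
cv2.imwrite("pics/c4.png",cv2.resize(a,(600,600)))
```

```text
t 4.78 tcp [ 0.643  -0.0601  0.0958] xang 2.71 tilt [-0.0003 -0.0001] F [-0.5  -0.27  1.6 ] w 0.0005 j [-0.13  0.35  1.81  0.    0.98  1.39]
[np.float64(0.6433489342482507), np.float64(-0.060333103267356435), 0.09100000000000001] -> [0.015 0.008 0.192]
[np.float64(0.6433489342482507), np.float64(-0.060333103267356435), 0.08800000000000001] -> [0.015 0.008 0.312]
yaw units to meter 0.0016795084955227857
```

View pics/c4.png

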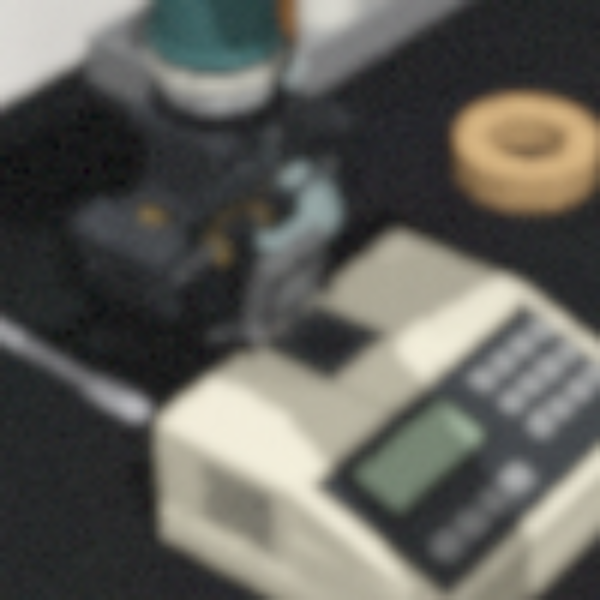

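The cover is nearly upright at crop (285,285). I'll finish the press in small steps.

Request:
{"method": "servo_tool", "body": {
  "rows": [
    {"offset": [0,0,0.05],"yaw": 0,"fingers": 0},
    {"offset": [0,0,0.1],"yaw": 0,"fingers": 0},
    {"offset": [0,0,0.15],"yaw": 0,"fingers": 0},
    {"offset": [0,0,0.15],"yaw": 0,"fingers": 0}
  ]
}}

```text
clock: 5.17
eef_pos: [0.6431, -0.0602, 0.0921]
orientation: [1.0, 0.024, -0.0, 0.0]
force: [0.5, -0.3, 0.5]
grip_width: 0.0003
```

Request:
{"method": "servo_tool", "body": {
  "rows": [
    {"offset": [0,0,0.04],"yaw": 0,"fingers": 0},
    {"offset": [0,0,0.04],"yaw": 0,"fingers": 0}
  ]
}}

```text
clock: 5.33
eef_pos: [0.6431, -0.0602, 0.0911]
orientation: [1.0, 0.024, -0.0, 0.0]
force: [0.5, -0.2, 1.5]
grip_width: 0.0004
```

Request:
{"method": "servo_tool", "body": {
  "rows": [
    {"offset": [0,0,0.03],"yaw": 0,"fingers": 0},
    {"offset": [0,0,0.03],"yaw": 0,"fingers": 0}
  ]
}}

```text
clock: 5.5
eef_pos: [0.6431, -0.0602, 0.0904]
orientation: [1.0, 0.024, -0.0, -0.0]
force: [-0.3, 0.8, 2.0]
grip_width: 0.0008
```

Request:
{"method": "servo_tool", "body": {
  "rows": [
    {"offset": [0,0,0.03],"yaw": 0,"fingers": 0},
    {"offset": [0,0,0.03],"yaw": 0,"fingers": 0}
  ]
}}

```text
clock: 5.67
eef_pos: [0.6431, -0.0602, 0.0896]
orientation: [1.0, 0.024, -0.0, -0.0]
force: [-0.5, 0.4, 1.5]
grip_width: 0.0005
```

Request:
{"method": "servo_tool", "body": {
  "rows": [
    {"offset": [0,0,0.03],"yaw": 0,"fingers": 0},
    {"offset": [0,0,0.03],"yaw": 0,"fingers": 0}
  ]
}}

```text
clock: 5.83
eef_pos: [0.6431, -0.0602, 0.0889]
orientation: [1.0, 0.024, -0.0, -0.0]
force: [0.1, -0.7, 1.9]
grip_width: 0.0004
```

Request:
{"method": "servo_tool", "body": {
  "rows": [
    {"offset": [0,0,0.02],"yaw": 0,"fingers": 0},
    {"offset": [0,0,0.02],"yaw": 0,"fingers": 0}
  ]
}}

```text
clock: 6.0
eef_pos: [0.6432, -0.0602, 0.0886]
orientation: [1.0, 0.024, 0.0, 0.0]
force: [0.0, 1.0, 2.9]
grip_width: 0.0005
```

Request:
{"method": "servo_tool", "body": {
  "rows": [
    {"offset": [0,0,0.02],"yaw": 0,"fingers": 0},
    {"offset": [0,0,0.02],"yaw": 0,"fingers": 0}
  ]
}}

```text
clock: 6.17
eef_pos: [0.6433, -0.0602, 0.0882]
orientation: [1.0, 0.024, 0.0, -0.0]
force: [0.0, 0.5, 3.7]
grip_width: 0.0003
```

Request:
{"method": "servo_tool", "body": {
  "rows": [
    {"offset": [0,0,0.02],"yaw": 0,"fingers": 0},
    {"offset": [0,0,0.02],"yaw": 0,"fingers": 0}
  ]
}}

```text
clock: 6.33
eef_pos: [0.6434, -0.0602, 0.0877]
orientation: [1.0, 0.024, 0.0, 0.0]
force: [0.7, -0.0, 3.4]
grip_width: 0.0005
```

Request:
{"method": "servo_tool", "body": {
  "rows": [
    {"offset": [0,0,0.02],"yaw": 0,"fingers": 0},
    {"offset": [0,0,0.02],"yaw": 0,"fingers": 0}
  ]
}}

```text
clock: 6.5
eef_pos: [0.6435, -0.0602, 0.0873]
orientation: [1.0, 0.024, 0.0, 0.0]
force: [0.5, -0.0, 4.2]
grip_width: 0.0001
```

Request:
{"method": "servo_tool", "body": {
  "rows": [
    {"offset": [0,0,0.02],"yaw": 0,"fingers": 0},
    {"offset": [0,0,0.03],"yaw": 0,"fingers": 0}
  ]
}}

```text
clock: 6.67
eef_pos: [0.6436, -0.0602, 0.0867]
orientation: [1.0, 0.024, 0.0, 0.0]
force: [-0.3, -0.6, 4.9]
grip_width: 0.0003
```

Request:
{"method": "servo_tool", "body": {
  "rows": [
    {"offset": [0,0,0.02],"yaw": 0,"fingers": 0},
    {"offset": [0,0,0.03],"yaw": 0,"fingers": 0}
  ]
}}

```text
clock: 6.83
eef_pos: [0.6437, -0.0602, 0.0861]
orientation: [1.0, 0.024, 0.001, 0.0]
force: [-0.4, 0.5, 6.1]
grip_width: 0.0007
```

Run:
```python
from h import *
P=[]
go(M(.046,.06),[.3993,.2765,.16])
im,d=shot("side","s3")
C=cloud("side",d); a=C[...,:2]-AX; lx=a@u; ly=a@np.array([-u[1],u[0]])
m=(abs(ly)<.022)&(lx>-.03)&(lx<.0)&(C[...,2]>.115)&(C[...,2]<.15)
p=np.polyfit(C[m][:,2],lx[m],1); print(m.sum(),"lid angle",np.pi/2-np.arctan(-p[0]),p)
cv2.imwrite("pics/c5.png",cv2.resize(cv2.imread("pics/s3.png")[135:205,220:300],(800,700))[:600])
```

```text
t 6.83 tcp [ 0.6437 -0.0602  0.0861] xang 2.71 tilt [0.0013 0.0002] F [-0.41  0.49  6.08] w 0.0007 j [-0.13  0.36  1.82  0.    0.96  1.39]
[np.float64(0.6433489342482507), np.float64(-0.060333103267356435), 0.179] -> [-0.011  0.005 -3.715]
[0.3993, 0.2765, 0.16] -> [ -9.127 -13.915  -2.969]
yaw units to meter 0.001284792156722651
14 lid angle 1.4013692588523081 [-0.17106707  0.01821286]
```

Request:
{"method": "servo_tool", "body": {
  "rows": [
    {"offset": [0,0,-1.5],"yaw": 0,"fingers": 0},
    {"offset": [0,0,-3],"yaw": 0,"fingers": 0.5},
    {"offset": [0,0,-4.5],"yaw": 0,"fingers": 0.5},
    {"offset": [0,0,-5],"yaw": 0,"fingers": 0.5},
    {"offset": [-9.1,-13.9,-5],"yaw": 0,"fingers": 0.5},
    {"offset": [-9.1,-13.9,-5],"yaw": 0,"fingers": 0.5},
    {"offset": [-9.1,-13.9,-5],"yaw": 0,"fingers": 0.5},
    {"offset": [-9.1,-13.9,-5],"yaw": 0,"fingers": 0.5},
    {"offset": [-9.1,-13.9,-5],"yaw": 0,"fingers": 0.5},
    {"offset": [-9.1,-13.9,-5],"yaw": 0,"fingers": 0.5},
    {"offset": [-9.1,-13.9,-5],"yaw": 0,"fingers": 0.5},
    {"offset": [-9.1,-13.9,-5],"yaw": 0,"fingers": 0.5},
    {"offset": [-9.1,-13.9,-5],"yaw": 0,"fingers": 0.5},
    {"offset": [-9.1,-13.9,-5],"yaw": 0,"fingers": 0.5},
    {"offset": [-9.1,-13.9,-5],"yaw": 0,"fingers": 0.5},
    {"offset": [-9.1,-13.9,-5],"yaw": 0,"fingers": 0.5},
    {"offset": [-9.1,-13.9,-5],"yaw": 0,"fingers": 0.5}
  ]
}}

```text
clock: 8.3
eef_pos: [0.3991, 0.2757, 0.2095]
orientation: [1.0, 0.024, -0.001, 0.001]
force: [-0.2, -0.2, -0.3]
grip_width: 0.044
```

Run:
```python
from h import *
im,d=shot("top","t4"); im2,d2=shot("side","s4")
go([.3993,.2765,.2],[.3993,.2765,.09])
a=cv2.resize(im[160:205,235:305],(560,360),interpolation=2)[...,::-1]; b=cv2.resize(im2[150:300,160:320],(640,600),interpolation=2)[...,::-1]
c=np.zeros((600,800,3),np.uint8); c[:360,:400]=a[:,100:500]; c[200:600,400:]=b[100:500,0:400]; 
cv2.imwrite("pics/c6.png",c)
print(proj("top",[[*WELL,.095]]),proj("side",[[*WELL,.095]]))
print(im[176:200,258:284].max(2))
```

```text
t 8.4 tcp [0.4    0.275  0.2099] xang 2.62 tilt [-0.0007  0.001 ] F [-0.02 -0.37 -0.25] w 0.0439 j [ 0.55 -0.06  2.05 -0.    1.15  2.08]
[0.3993, 0.2765, 0.2] -> [-0.026 -0.061  0.396]
[0.3993, 0.2765, 0.09] -> [-0.023 -0.065  4.796]
yaw units to meter -0.013088299914819709
[[269.30045754 184.45060654]] [[263.8477067  180.85190063]]
[[ 75  31  97 123 136 201 191 193 193 190 192 192 192 193 193 190 190 187
  190 242  92  63 210 219 219 253]
 [142  35  82 170 149 188 186 184 183 188 182 183 185 182 188 148 148 148
  164 225 127  75 255 255 251 248]
 [178  66  96 187  52  79  82  79  83  49  54  57  51  53  55  58  61  56
   80 232 226 184 242 246 244 243]
 [201 141 161 212  64  59  62  59  84  94  91  90  88  93  84  87  87  82
   96 255 245 240 236 244 243 243]
 [193 196 187 215  71  61  77  67  69  90  84  87  89  88  95  91  93  83
   71 255 240 235 234 240 244 243]
 [190 192 197 217  65  67  98  67  70  50  52  48  64  74  91  90  88  89
   62 255 240 235 233 232 241 242]
 [189 189 193 206  64  66  66  67  55  54  56  47  43  48  68  92  90  86
   62 255 240 235 235 235 234 242]
 [
[... 1151 characters left out ...]
99 198 199
  198 162 195 190 187 183 180 239]
 [191 191 193 195 172 195 193 193 194 194 192 195 195 192 194 191 192 193
  196 159 202 194 190 190 186 179]
 [193 192 191 194 176 194 192 191 193 190 192 189 191 192 192 191 191 193
  193 164 198 191 192 191 189 188]
 [191 192 192 192 174 194 191 191 191 192 192 192 194 191 191 191 194 193
  196 158 199 189 190 190 191 189]
 [192 192 192 193 165 194 193 191 192 192 192 189 191 193 191 192 191 192
  197 155 198 194 194 190 193 192]
 [191 191 193 193 182 191 191 192 193 190 191 191 191 193 193 191 192 193
  196 149 197 194 191 189 191 192]
 [192 193 190 192 190 193 190 191 190 190 191 191 193 192 193 191 191 193
  195 149 199 192 192 191 191 194]]
```

View pics/c6.png

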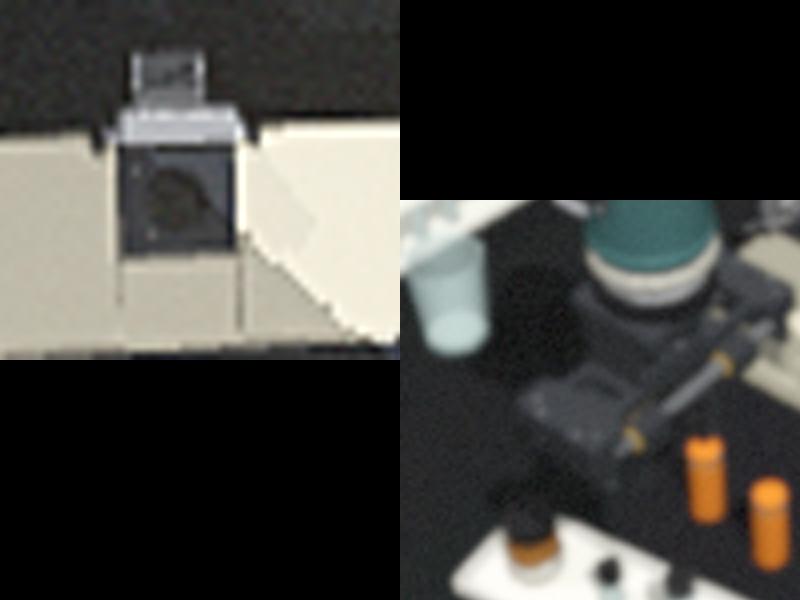

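The well disc shows at top px about (269.5,184.4), against a prediction of (269.3,184.5), so they agree. The cover is upright. The gripper is over the cell, so I'll descend and grip the top 9 mm of the cap.

Request:
{"method": "servo_tool", "body": {
  "rows": [
    {"offset": [-0.03,-0.1,1.5],"yaw": 0,"fingers": 0.5},
    {"offset": [-0.03,-0.1,3],"yaw": 0,"fingers": 0.5},
    {"offset": [-0.03,-0.1,4],"yaw": 0,"fingers": 0.5},
    {"offset": [-0.03,-0.1,4.6],"yaw": 0,"fingers": 0.5},
    {"offset": [-0.03,-0.1,4.95],"yaw": 0,"fingers": 0.5},
    {"offset": [-0.03,-0.1,4.95],"yaw": 0,"fingers": 0.5},
    {"offset": [-0.03,-0.1,4.95],"yaw": 0,"fingers": 0.5}
  ]
}}

```text
clock: 8.98
eef_pos: [0.3994, 0.2779, 0.0868]
orientation: [1.0, 0.023, -0.0, 0.0]
force: [-0.4, 0.9, 0.7]
grip_width: 0.0441
```

Run:
```python
from h import *
shot("side","s5")
go([.3993,.2775,.086])
cv2.imwrite("pics/c7.png",cv2.resize(cv2.imread("pics/s5.png")[215:315,170:300],(780,600),interpolation=2))
```

```text
t 9.03 tcp [0.4    0.2785 0.0878] xang 2.62 tilt [ 0.0014 -0.0008] F [0.14 1.12 0.74] w 0.044 j [ 0.56  0.09  2.16 -0.    0.9   2.08]
[0.3993, 0.2775, 0.086] -> [-0.03   0.041  0.07 ]
yaw units to meter -0.01254920469441593
```

View pics/c7.png

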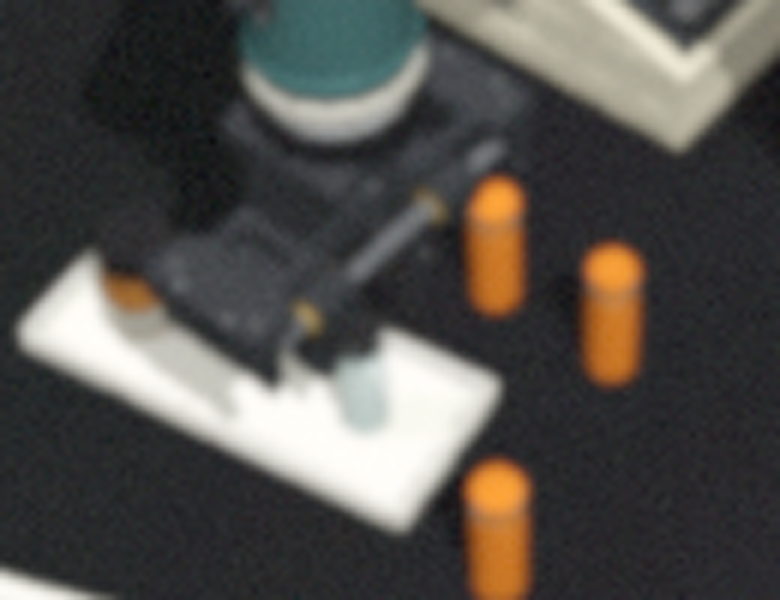

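The jaws straddle the cap at crop (350,340). I'll close them, then lift.

Request:
{"method": "servo_tool", "body": {
  "rows": [
    {"offset": [-0.02,0.02,0.05],"yaw": 0,"fingers": 0.5},
    {"offset": [-0.02,0.02,0.05],"yaw": 0,"fingers": 0.5},
    {"offset": [-0.02,0.02,0.05],"yaw": 0,"fingers": 0.3},
    {"offset": [-0.02,0.02,0.05],"yaw": 0,"fingers": 0.2},
    {"offset": [-0.02,0.02,0.05],"yaw": 0,"fingers": 0.15},
    {"offset": [-0.02,0.02,0.05],"yaw": 0,"fingers": 0.15},
    {"offset": [-0.02,0.02,0.05],"yaw": 0,"fingers": 0.15},
    {"offset": [-0.02,0.02,0.05],"yaw": 0,"fingers": 0.15}
  ]
}}

```text
clock: 9.7
eef_pos: [0.3984, 0.2784, 0.0859]
orientation: [1.0, 0.024, 0.0, -0.0]
force: [-0.1, 0.1, 2.1]
grip_width: 0.0218
```

Run:
```python
from h import *
go([*WELL,.20])
```

```text
t 9.7 tcp [0.3984 0.2784 0.0859] xang 2.72 tilt [ 0.0006 -0.0004] F [-0.08  0.14  2.14] w 0.0218 j [0.56 0.09 2.16 0.   0.9  2.08]
[np.float64(0.567433303751141), np.float64(-0.06391319352128928), 0.2] -> [ 6.108 13.995 -4.567]
yaw units to meter 0.002964250654434064
```

Request:
{"method": "servo_tool", "body": {
  "rows": [
    {"offset": [0,0,-1],"yaw": 0,"fingers": 0.15},
    {"offset": [0,0,-2.5],"yaw": 0,"fingers": 0.15},
    {"offset": [0,0,-4],"yaw": 0,"fingers": 0.15},
    {"offset": [0,0,-4.8],"yaw": 0,"fingers": 0.15},
    {"offset": [1,2,-4.8],"yaw": 0,"fingers": 0.15},
    {"offset": [1.5,3.3,-4.8],"yaw": 0,"fingers": 0.15},
    {"offset": [2.1,4.6,-4.8],"yaw": 0,"fingers": 0.15},
    {"offset": [2.6,5.9,-4.8],"yaw": 0,"fingers": 0.15},
    {"offset": [3.1,7.2,-4.8],"yaw": 0,"fingers": 0.15},
    {"offset": [3.7,8.5,-4.8],"yaw": 0,"fingers": 0.15},
    {"offset": [4.3,9.8,-4.8],"yaw": 0,"fingers": 0.15},
    {"offset": [4.8,11.1,-4.8],"yaw": 0,"fingers": 0.15},
    {"offset": [5.3,12.3,-4.8],"yaw": 0,"fingers": 0.15},
    {"offset": [5.8,13.3,-4.8],"yaw": 0,"fingers": 0.15},
    {"offset": [6.08,14,-4.8],"yaw": 0,"fingers": 0.15},
    {"offset": [6.08,14,-4.8],"yaw": 0,"fingers": 0.15},
    {"offset": [6.08,14,-4.8],"yaw": 0,"fingers": 0.15},
    {"offset": [6.08,14,-4.8],"yaw": 0,"fingers": 0.15}
  ]
}}

```text
clock: 11.2
eef_pos: [0.5658, -0.0638, 0.2049]
orientation: [1.0, 0.023, -0.001, -0.0]
force: [-0.5, 0.1, -0.6]
grip_width: 0.0216
```

Run:
```python
from h import *
im,d=shot("side","s6")
go([WELL[0]-.0006,WELL[1],.18],[WELL[0]-.0006,WELL[1],.1168])
cv2.imwrite("pics/c8.png",cv2.resize(im[125:215,210:330,::-1],(800,600),interpolation=2))
T=manip.get_state()["eef_pos"]
bot=T-[-.0006,0,.0819]
print("pred cell bottom px in crop",(proj("side",[bot])-[210,125])*6.667,"well",(proj("side",[[*WELL,.095]])-[210,125])*6.667)
# square pad corners predicted
n=np.array([-u[1],u[0]])
X=[[*(WELL+a*u+b*n),.095] for a,b in((-.022,-.026),(-.022,.026))]; print((proj("side",X)-[210,125])*6.667)
```

```text
t 11.25 tcp [ 0.5658 -0.0634  0.205 ] xang 2.74 tilt [-0.0013 -0.0006] F [-0.74 -0.18 -0.67] w 0.0218 j [-0.16  0.11  1.89  0.    1.15  1.37]
[np.float64(0.5668333037511409), np.float64(-0.06391319352128928), 0.18] -> [0.043 0.023 1.001]
[np.float64(0.5668333037511409), np.float64(-0.06391319352128928), 0.1168] -> [0.046 0.025 3.529]
yaw units to meter 0.006572552379924416
pred cell bottom px in crop [[359.87716666 331.43892083]] well [[359.00266058 372.36462152]]
[[422.2243821  364.27345991]
 [361.26520887 413.67855226]]
```

View pics/c8.png

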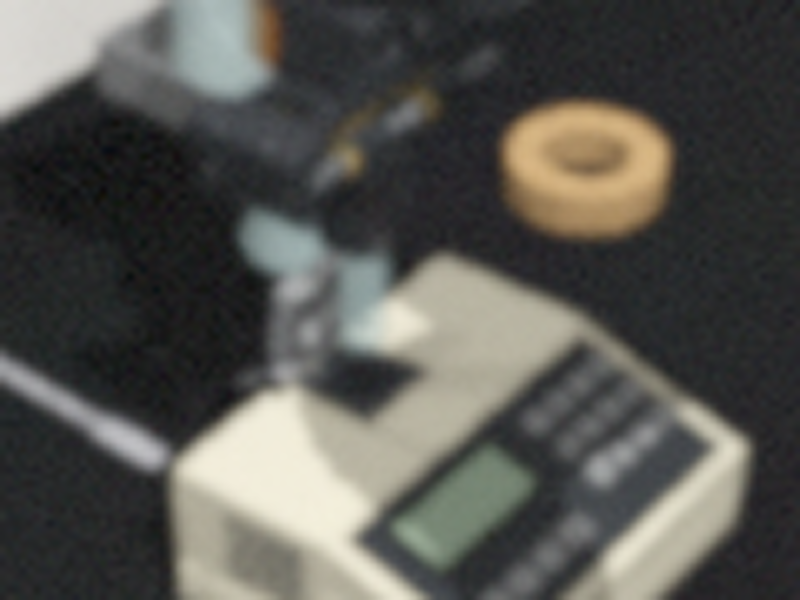

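The cell is upright in the jaws with its bottom at crop (362,335), directly above the dark well pad. The pad corners match prediction to about 1 mm. I'll enter the well slowly.

Request:
{"method": "servo_tool", "body": {
  "rows": [
    {"offset": [0.045,0.025,0.3],"yaw": 0,"fingers": 0.15},
    {"offset": [0.045,0.025,0.6],"yaw": 0,"fingers": 0.15},
    {"offset": [0.045,0.025,0.9],"yaw": 0,"fingers": 0.15},
    {"offset": [0.045,0.025,1.1],"yaw": 0,"fingers": 0.15},
    {"offset": [0.045,0.025,1.2],"yaw": 0,"fingers": 0.15},
    {"offset": [0.045,0.025,1.25],"yaw": 0,"fingers": 0.15},
    {"offset": [0.045,0.025,1.3],"yaw": 0,"fingers": 0.15}
  ]
}}

```text
clock: 11.83
eef_pos: [0.5676, -0.0648, 0.1727]
orientation: [1.0, 0.024, -0.0, -0.0]
force: [-0.0, -1.1, -0.6]
grip_width: 0.0216
```

Request:
{"method": "servo_tool", "body": {
  "rows": [
    {"offset": [0,0,0.05],"yaw": 0,"fingers": 0.15},
    {"offset": [0,0,0.1],"yaw": 0,"fingers": 0.15}
  ]
}}

```text
clock: 12.0
eef_pos: [0.5679, -0.0649, 0.1708]
orientation: [1.0, 0.024, 0.0, 0.0]
force: [-0.1, 0.9, -1.1]
grip_width: 0.0218
```

Request:
{"method": "servo_tool", "body": {
  "rows": [
    {"offset": [0,0,0.06],"yaw": 0,"fingers": 0.15},
    {"offset": [0,0,0.12],"yaw": 0,"fingers": 0.15}
  ]
}}

```text
clock: 12.17
eef_pos: [0.5678, -0.0649, 0.1677]
orientation: [1.0, 0.024, 0.0, 0.0]
force: [-0.3, 0.2, -0.6]
grip_width: 0.0217
```

It's 9 mm in with no side load. Continuing to just above the spring.

Request:
{"method": "servo_tool", "body": {
  "rows": [
    {"offset": [-0.02,-0.02,0.1],"yaw": 0,"fingers": 0.15},
    {"offset": [-0.02,-0.02,0.2],"yaw": 0,"fingers": 0.15},
    {"offset": [-0.02,-0.02,0.3],"yaw": 0,"fingers": 0.15},
    {"offset": [-0.02,-0.02,0.4],"yaw": 0,"fingers": 0.15}
  ]
}}

```text
clock: 12.5
eef_pos: [0.5671, -0.0644, 0.1572]
orientation: [1.0, 0.024, -0.0, -0.0]
force: [1.2, -1.1, -1.1]
grip_width: 0.0218
```

Request:
{"method": "servo_tool", "body": {
  "rows": [
    {"offset": [0,0,0.1],"yaw": 0,"fingers": 0.15},
    {"offset": [0,0,0.2],"yaw": 0,"fingers": 0.15},
    {"offset": [0,0,0.3],"yaw": 0,"fingers": 0.15},
    {"offset": [0,0,0.4],"yaw": 0,"fingers": 0.15}
  ]
}}

```text
clock: 12.83
eef_pos: [0.5671, -0.0644, 0.1472]
orientation: [1.0, 0.024, -0.0, -0.0]
force: [0.9, 0.5, 0.0]
grip_width: 0.0217
```

Request:
{"method": "servo_tool", "body": {
  "rows": [
    {"offset": [0,0,0.1],"yaw": 0,"fingers": 0.15},
    {"offset": [0,0,0.2],"yaw": 0,"fingers": 0.15}
  ]
}}

```text
clock: 13.0
eef_pos: [0.5672, -0.0644, 0.1423]
orientation: [1.0, 0.024, 0.0, -0.0]
force: [-0.4, -0.3, -0.7]
grip_width: 0.0217
```

Depth is 34.6 mm. The spring zone comes next, so I'll take small steps.

Request:
{"method": "servo_tool", "body": {
  "rows": [
    {"offset": [0,0,0.05],"yaw": 0,"fingers": 0.15},
    {"offset": [0,0,0.1],"yaw": 0,"fingers": 0.15}
  ]
}}

```text
clock: 13.17
eef_pos: [0.5671, -0.0644, 0.1398]
orientation: [1.0, 0.024, -0.0, 0.0]
force: [-0.1, 1.2, -0.6]
grip_width: 0.0217
```

Request:
{"method": "servo_tool", "body": {
  "rows": [
    {"offset": [0,0,0.05],"yaw": 0,"fingers": 0.15},
    {"offset": [0,0,0.1],"yaw": 0,"fingers": 0.15}
  ]
}}

```text
clock: 13.33
eef_pos: [0.5672, -0.0644, 0.1375]
orientation: [1.0, 0.024, 0.0, 0.0]
force: [-1.1, 0.3, -0.5]
grip_width: 0.0217
```

Request:
{"method": "servo_tool", "body": {
  "rows": [
    {"offset": [0,0,0.05],"yaw": 0,"fingers": 0.15},
    {"offset": [0,0,0.1],"yaw": 0,"fingers": 0.15}
  ]
}}

```text
clock: 13.5
eef_pos: [0.5673, -0.0645, 0.1351]
orientation: [1.0, 0.024, 0.0, 0.0]
force: [-0.5, -0.4, -0.4]
grip_width: 0.0215
```

Request:
{"method": "servo_tool", "body": {
  "rows": [
    {"offset": [0,0,0.05],"yaw": 0,"fingers": 0.15},
    {"offset": [0,0,0.1],"yaw": 0,"fingers": 0.15}
  ]
}}

```text
clock: 13.67
eef_pos: [0.5675, -0.0645, 0.1329]
orientation: [1.0, 0.024, 0.0, 0.0]
force: [-0.5, -0.8, 2.7]
grip_width: 0.0218
```

Request:
{"method": "servo_tool", "body": {
  "rows": [
    {"offset": [0,0,0.05],"yaw": 0,"fingers": 0.15},
    {"offset": [0,0,0.1],"yaw": 0,"fingers": 0.15}
  ]
}}

```text
clock: 13.83
eef_pos: [0.5677, -0.0644, 0.1307]
orientation: [1.0, 0.024, 0.001, 0.0]
force: [-0.7, 0.5, 5.8]
grip_width: 0.0214
```

Run:
```python
from h import *
im,d=shot("side","s7")
go([WELL[0],WELL[1],.1168])
cv2.imwrite("pics/c9.png",cv2.resize(im[125:215,210:330,::-1],(800,600),interpolation=2))
```

```text
t 13.88 tcp [ 0.5675 -0.0644  0.1304] xang 2.71 tilt [0.0009 0.0001] F [ 0.3  -0.04  2.99] w 0.0215 j [-0.16  0.18  1.95  0.    1.01  1.37]
[np.float64(0.567433303751141), np.float64(-0.06391319352128928), 0.1168] -> [-0.004 -0.02   0.546]
yaw units to meter 0.0013386936325228878
```

View pics/c9.png

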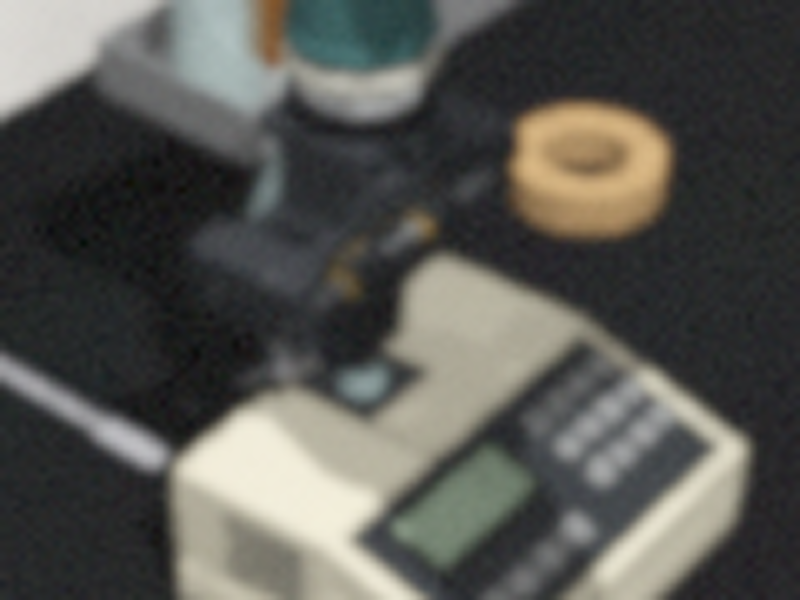

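The glass at crop (365,380) is going down straight into the well and the spring has engaged. Continuing gently.

Request:
{"method": "servo_tool", "body": {
  "rows": [
    {"offset": [0,-0.01,0.04],"yaw": 0,"fingers": 0.15},
    {"offset": [0,-0.01,0.08],"yaw": 0,"fingers": 0.15}
  ]
}}

```text
clock: 14.05
eef_pos: [0.5675, -0.0643, 0.1283]
orientation: [1.0, 0.024, 0.0, 0.0]
force: [-0.5, -0.6, 1.8]
grip_width: 0.022
```

Request:
{"method": "servo_tool", "body": {
  "rows": [
    {"offset": [0,0,0.04],"yaw": 0,"fingers": 0.15},
    {"offset": [0,0,0.08],"yaw": 0,"fingers": 0.15}
  ]
}}

```text
clock: 14.22
eef_pos: [0.5671, -0.0643, 0.1258]
orientation: [1.0, 0.024, -0.0, 0.0]
force: [-0.8, -1.1, 2.9]
grip_width: 0.0214
```

Request:
{"method": "servo_tool", "body": {
  "rows": [
    {"offset": [0,0,0.04],"yaw": 0,"fingers": 0.15},
    {"offset": [0,0,0.08],"yaw": 0,"fingers": 0.15}
  ]
}}

```text
clock: 14.38
eef_pos: [0.5671, -0.0643, 0.1238]
orientation: [1.0, 0.024, -0.0, 0.0]
force: [-0.9, -1.7, 3.3]
grip_width: 0.0218
```

Request:
{"method": "servo_tool", "body": {
  "rows": [
    {"offset": [0,0,0.04],"yaw": 0,"fingers": 0.15},
    {"offset": [0,0,0.08],"yaw": 0,"fingers": 0.15}
  ]
}}

```text
clock: 14.55
eef_pos: [0.5671, -0.0643, 0.1218]
orientation: [1.0, 0.024, -0.0, 0.0]
force: [0.1, -1.7, 2.7]
grip_width: 0.022
```

Request:
{"method": "servo_tool", "body": {
  "rows": [
    {"offset": [0,0,0.03],"yaw": 0,"fingers": 0.15},
    {"offset": [0,0,0.06],"yaw": 0,"fingers": 0.15}
  ]
}}

```text
clock: 14.72
eef_pos: [0.5671, -0.0643, 0.1203]
orientation: [1.0, 0.024, -0.0, 0.0]
force: [0.2, -1.3, 2.2]
grip_width: 0.0213
```

Request:
{"method": "servo_tool", "body": {
  "rows": [
    {"offset": [0,0,0.03],"yaw": 0,"fingers": 0.15},
    {"offset": [0,0,0.05],"yaw": 0,"fingers": 0.15}
  ]
}}

```text
clock: 14.88
eef_pos: [0.5671, -0.0643, 0.1191]
orientation: [1.0, 0.024, -0.0, 0.0]
force: [-1.3, -2.1, 1.9]
grip_width: 0.0215
```

Request:
{"method": "servo_tool", "body": {
  "rows": [
    {"offset": [0,0,0.02],"yaw": 0,"fingers": 0.15},
    {"offset": [0,0,0.04],"yaw": 0,"fingers": 0.15}
  ]
}}

```text
clock: 15.05
eef_pos: [0.5671, -0.0642, 0.1182]
orientation: [1.0, 0.024, -0.0, 0.0]
force: [-0.4, -2.6, 1.6]
grip_width: 0.0219
```

```bash
python3 -c "
from h import *
st()"
```

```text
t 15.05 tcp [ 0.5671 -0.0642  0.1182] xang 2.71 tilt [-0.      0.0001] F [-0.37 -2.57  1.61] w 0.0219 j [-0.16  0.2   1.96 -0.    0.98  1.37]
```

Request:
{"method": "servo_tool", "body": {
  "rows": [
    {"offset": [0,0,0.02],"yaw": 0,"fingers": 0.15},
    {"offset": [0,0,0.02],"yaw": 0,"fingers": 0.15}
  ]
}}

```text
clock: 15.22
eef_pos: [0.5671, -0.0642, 0.1176]
orientation: [1.0, 0.024, -0.0, 0.0]
force: [0.1, -2.7, 0.8]
grip_width: 0.0217
```

Request:
{"method": "servo_tool", "body": {
  "rows": [
    {"offset": [0,0,0.02],"yaw": 0,"fingers": 0.15},
    {"offset": [0,0,0.02],"yaw": 0,"fingers": 0.15}
  ]
}}

```text
clock: 15.38
eef_pos: [0.567, -0.0642, 0.1171]
orientation: [1.0, 0.024, -0.0, 0.0]
force: [-0.5, -2.5, 0.5]
grip_width: 0.0219
```

Request:
{"method": "servo_tool", "body": {
  "rows": [
    {"offset": [0,0,0.015],"yaw": 0,"fingers": 0.15},
    {"offset": [0,0,0.015],"yaw": 0,"fingers": 0.15}
  ]
}}

```text
clock: 15.55
eef_pos: [0.5671, -0.0642, 0.1168]
orientation: [1.0, 0.024, -0.0, 0.0]
force: [0.9, -2.4, 1.2]
grip_width: 0.0217
```

Request:
{"method": "servo_tool", "body": {
  "rows": [
    {"offset": [0,0,0.01],"yaw": 0,"fingers": 0.15},
    {"offset": [0,0,0.01],"yaw": 0,"fingers": 0.15}
  ]
}}

```text
clock: 15.72
eef_pos: [0.5671, -0.0642, 0.1167]
orientation: [1.0, 0.024, -0.0, 0.0]
force: [-0.3, -3.3, 1.5]
grip_width: 0.0218
```

Request:
{"method": "servo_tool", "body": {
  "rows": [
    {"offset": [0,0,0.02],"yaw": 0,"fingers": 0.15},
    {"offset": [0,0,0.02],"yaw": 0,"fingers": 0.15}
  ]
}}

```text
clock: 15.88
eef_pos: [0.5674, -0.0642, 0.1167]
orientation: [1.0, 0.024, 0.0, 0.0]
force: [-1.2, -1.1, 4.4]
grip_width: 0.0211
```

Request:
{"method": "servo_tool", "body": {
  "rows": [
    {"offset": [0,0,0.02],"yaw": 0,"fingers": 0.15},
    {"offset": [0,0,0.02],"yaw": 0,"fingers": 0.15}
  ]
}}

```text
clock: 16.05
eef_pos: [0.5677, -0.0642, 0.1165]
orientation: [1.0, 0.024, 0.001, 0.0]
force: [-1.9, -2.3, 7.7]
grip_width: 0.0214
```

Request:
{"method": "servo_tool", "body": {
  "rows": [
    {"offset": [0,0,0.02],"yaw": 0,"fingers": 0.15},
    {"offset": [0,0,0.02],"yaw": 0,"fingers": 0.15}
  ]
}}

```text
clock: 16.22
eef_pos: [0.5679, -0.0642, 0.1164]
orientation: [1.0, 0.024, 0.001, 0.0]
force: [-1.1, -1.6, 8.1]
grip_width: 0.0217
```

The force rose sharply (1.5 to 8 N) while the tool barely moved, and that happened at the predicted home height. So the cell is on its foot. Releasing.

Request:
{"method": "servo_tool", "body": {
  "rows": [
    {"offset": [0,0,-0.04],"yaw": 0,"fingers": 0.15},
    {"offset": [0,0,-0.04],"yaw": 0,"fingers": 0.3},
    {"offset": [0,0,-0.04],"yaw": 0,"fingers": 0.4},
    {"offset": [0,0,-0.04],"yaw": 0,"fingers": 0.4},
    {"offset": [0,0,-0.04],"yaw": 0,"fingers": 0.4},
    {"offset": [0,0,-0.04],"yaw": 0,"fingers": 0.4},
    {"offset": [0,0,-0.5],"yaw": 0,"fingers": 0.4},
    {"offset": [0,0,-2],"yaw": 0,"fingers": 0.4},
    {"offset": [0,0,-3.5],"yaw": 0,"fingers": 0.4},
    {"offset": [0,0,-5],"yaw": 0,"fingers": 0.2},
    {"offset": [1.5,0,-5],"yaw": 0,"fingers": 0},
    {"offset": [2.4,0,-5],"yaw": 0,"fingers": 0},
    {"offset": [2.4,0,-5],"yaw": 0,"fingers": 0},
    {"offset": [2.4,0,-5],"yaw": 0,"fingers": 0}
  ]
}}

```text
clock: 17.38
eef_pos: [0.6276, -0.0612, 0.2408]
orientation: [1.0, 0.024, 0.0, -0.0]
force: [-0.6, 0.6, -0.6]
grip_width: 0.0041
```

Run:
```python
from h import *
im,d=shot("side","s8"); im2,_=shot("top","t8")
go(M(.032,.04),M(.016,.04))
cv2.imwrite("pics/c10.png",np.hstack([cv2.resize(im[140:215,220:295,::-1],(600,600),interpolation=2)]))
C=cloud("side",d); a=C[...,:2]-WELL; m=(np.hypot(a[...,0],a[...,1])<.011)&(C[...,2]>.09)&(C[...,2]<.13)
print("cap top z",m.sum(),np.percentile(C[m][:,2],[5,50,95]) if m.any() else 0)
print("pred cap top px",proj("side",[[*WELL,.107]]),"crop",(proj("side",[[*WELL,.107]])-[220,140])*8)
```

```text
t 17.48 tcp [ 0.626  -0.0612  0.2396] xang 2.71 tilt [-0.0021 -0.0003] F [-0.97 -0.47  0.42] w 0.0008 j [-0.14  0.19  1.73 -0.    1.23  1.39]
[np.float64(0.6293644759987831), np.float64(-0.060992593577291435), 0.159] -> [ 1.420e-01 -1.000e-03  3.224e+00]
[np.float64(0.6133822379993915), np.float64(-0.06174629678864572), 0.159] -> [-4.980e-01 -1.000e-03  3.226e+00]
yaw units to meter 0.002049134054844378
cap top z 25 [0.09315692 0.10645988 0.11000707]
pred cap top px [[263.84605939 178.1703398 ]] crop [[350.76847512 305.36271842]]
```

View pics/c10.png

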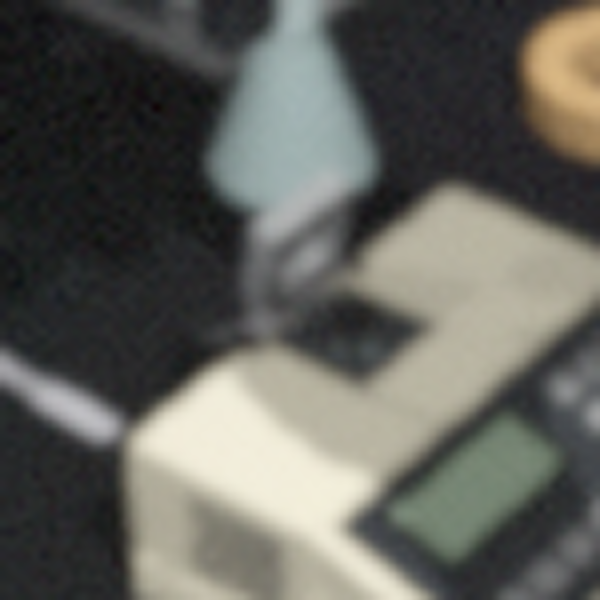

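Depth puts the cap top at 0.1065 m (home is 0.107) and the cover is still open at crop (300,245). As a check, I'll touch the cap top gently with the shut fingers.

Request:
{"method": "servo_tool", "body": {
  "rows": [
    {"offset": [-1.2,0,0],"yaw": 0,"fingers": 0},
    {"offset": [-2.35,0,0],"yaw": 0,"fingers": 0},
    {"offset": [-2.35,0,1],"yaw": 0,"fingers": 0},
    {"offset": [-2.35,0,2.5],"yaw": 0,"fingers": 0},
    {"offset": [-2.35,0,3.8],"yaw": 0,"fingers": 0},
    {"offset": [-2.35,0,4.3],"yaw": 0,"fingers": 0},
    {"offset": [-2.35,0,4.3],"yaw": 0,"fingers": 0},
    {"offset": [-2.35,0,4.35],"yaw": 0,"fingers": 0}
  ]
}}

```text
clock: 18.15
eef_pos: [0.5679, -0.0641, 0.1315]
orientation: [1.0, 0.024, -0.001, -0.0]
force: [1.0, -0.3, 0.7]
grip_width: 0.0006
```

Request:
{"method": "servo_tool", "body": {
  "rows": [
    {"offset": [0,0,0.04],"yaw": 0,"fingers": 0},
    {"offset": [0,0,0.04],"yaw": 0,"fingers": 0}
  ]
}}

```text
clock: 18.32
eef_pos: [0.57, -0.0643, 0.1325]
orientation: [1.0, 0.024, 0.002, 0.0]
force: [-0.0, 0.5, 0.4]
grip_width: 0.0004
```

Request:
{"method": "servo_tool", "body": {
  "rows": [
    {"offset": [0,0,0.03],"yaw": 0,"fingers": 0},
    {"offset": [0,0,0.03],"yaw": 0,"fingers": 0}
  ]
}}

```text
clock: 18.48
eef_pos: [0.5694, -0.0642, 0.131]
orientation: [1.0, 0.024, 0.001, 0.0]
force: [0.7, -0.7, -0.9]
grip_width: 0.0003
```

Request:
{"method": "servo_tool", "body": {
  "rows": [
    {"offset": [0,0,0.04],"yaw": 0,"fingers": 0},
    {"offset": [0,0,0.08],"yaw": 0,"fingers": 0},
    {"offset": [0,0,0.08],"yaw": 0,"fingers": 0}
  ]
}}

```text
clock: 18.73
eef_pos: [0.5683, -0.0641, 0.1276]
orientation: [1.0, 0.024, -0.0, -0.0]
force: [-0.9, 0.8, -0.1]
grip_width: 0.0007
```

Request:
{"method": "servo_tool", "body": {
  "rows": [
    {"offset": [0,0,0.04],"yaw": 0,"fingers": 0},
    {"offset": [0,0,0.04],"yaw": 0,"fingers": 0}
  ]
}}

```text
clock: 18.9
eef_pos: [0.5683, -0.0641, 0.1264]
orientation: [1.0, 0.024, -0.0, -0.0]
force: [-0.1, -0.1, 0.3]
grip_width: 0.0006
```

Request:
{"method": "servo_tool", "body": {
  "rows": [
    {"offset": [0,0,0.03],"yaw": 0,"fingers": 0},
    {"offset": [0,0,0.03],"yaw": 0,"fingers": 0}
  ]
}}

```text
clock: 19.07
eef_pos: [0.5686, -0.0641, 0.1263]
orientation: [1.0, 0.024, 0.0, 0.0]
force: [-1.0, 0.4, 3.3]
grip_width: 0.0004
```

Request:
{"method": "servo_tool", "body": {
  "rows": [
    {"offset": [0,0,0.02],"yaw": 0,"fingers": 0},
    {"offset": [0,0,0.02],"yaw": 0,"fingers": 0}
  ]
}}

```text
clock: 19.23
eef_pos: [0.5688, -0.0641, 0.1262]
orientation: [1.0, 0.024, 0.0, 0.0]
force: [-2.2, 0.0, 5.6]
grip_width: 0.0004
```

Request:
{"method": "servo_tool", "body": {
  "rows": [
    {"offset": [0,0,0.012],"yaw": 0,"fingers": 0},
    {"offset": [0,0,0.012],"yaw": 0,"fingers": 0}
  ]
}}

```text
clock: 19.4
eef_pos: [0.5689, -0.0641, 0.1262]
orientation: [1.0, 0.024, 0.001, 0.0]
force: [-1.3, 0.5, 6.3]
grip_width: 0.0006
```

The cap is stiff at 0.107 m, so the cell is home. Now I'll go behind the open cover.

Request:
{"method": "servo_tool", "body": {
  "rows": [
    {"offset": [0,0,-1.5],"yaw": 0,"fingers": 0},
    {"offset": [0,0,-3],"yaw": 0,"fingers": 0},
    {"offset": [0,0,-4.5],"yaw": 0,"fingers": 0},
    {"offset": [1,0,-4.7],"yaw": 0,"fingers": 0},
    {"offset": [2.5,0,-4.7],"yaw": 0,"fingers": 0},
    {"offset": [2.6,0,-4.7],"yaw": 0,"fingers": 0},
    {"offset": [2.6,0,-3.5],"yaw": 0,"fingers": 0},
    {"offset": [2.6,0,-2.2],"yaw": 0,"fingers": 0},
    {"offset": [2.6,0,-1.3],"yaw": 0,"fingers": 0},
    {"offset": [2.6,0,-1.3],"yaw": 0,"fingers": 0},
    {"offset": [2.6,0,-1.3],"yaw": 0,"fingers": 0}
  ]
}}

```text
clock: 20.32
eef_pos: [0.6315, -0.0608, 0.1553]
orientation: [1.0, 0.024, -0.003, -0.0]
force: [-0.3, -0.1, 0.1]
grip_width: 0.0006
```

Run:
```python
from h import *
go(M(.032,.038),M(.02,.038),M(-.006,.034),M(-.02,.030),M(-.034,.030),M(-.034,.0125))
```

```text
t 20.32 tcp [ 0.6315 -0.0608  0.1553] xang 2.71 tilt [-0.005  -0.0009] F [-0.3  -0.08  0.14] w 0.0006 j [-0.14  0.27  1.79 -0.    1.08  1.39]
[np.float64(0.6293644759987831), np.float64(-0.060992593577291435), 0.157] -> [-0.084  0.004 -0.067]
[np.float64(0.6173777974992395), np.float64(-0.061557870985807145), 0.157] -> [-0.564  0.004 -0.064]
[np.float64(0.5914066607502282), np.float64(-0.06278263870425786), 0.153] -> [-1.603  0.004  0.101]
[np.float64(0.5774222025007606), np.float64(-0.06344212901419286), 0.149] -> [-2.162  0.004  0.264]
[np.float64(0.563437744251293), np.float64(-0.06410161932412785), 0.149] -> [-2.722  0.004  0.267]
[np.float64(0.563437744251293), np.float64(-0.06410161932412785), 0.1315] -> [-2.719  0.004  0.967]
yaw units to meter 0.0013878557396878044
```

Request:
{"method": "servo_tool", "body": {
  "rows": [
    {"offset": [-0.15,0,-0.06],"yaw": 0,"fingers": 0},
    {"offset": [-0.3,0,-0.06],"yaw": 0,"fingers": 0},
    {"offset": [-0.45,0,-0.06],"yaw": 0,"fingers": 0},
    {"offset": [-0.6,0,-0.05],"yaw": 0,"fingers": 0},
    {"offset": [-0.7,0,-0.03],"yaw": 0,"fingers": 0},
    {"offset": [-0.8,0,0],"yaw": 0,"fingers": 0},
    {"offset": [-0.9,0,0],"yaw": 0,"fingers": 0},
    {"offset": [-1.0,0,0],"yaw": 0,"fingers": 0},
    {"offset": [-1.1,0,0.02],"yaw": 0,"fingers": 0}
  ]
}}

```text
clock: 21.07
eef_pos: [0.607, -0.0624, 0.1583]
orientation: [1.0, 0.024, 0.002, 0.0]
force: [1.3, -1.4, 3.1]
grip_width: 0.0001
```

Run:
```python
from h import *
go(M(-.006,.034),M(-.02,.030),M(-.034,.030),M(-.034,.0125))
```

```text
t 21.07 tcp [ 0.607  -0.0624  0.1583] xang 2.7 tilt [0.0033 0.0004] F [ 1.33 -1.41  3.08] w 0.0001 j [-0.14  0.22  1.85  0.    1.07  1.38]
[np.float64(0.5914066607502282), np.float64(-0.06278263870425786), 0.153] -> [-0.624 -0.016  0.211]
[np.float64(0.5774222025007606), np.float64(-0.06344212901419286), 0.149] -> [-1.184 -0.016  0.369]
[np.float64(0.563437744251293), np.float64(-0.06410161932412785), 0.149] -> [-1.744 -0.016  0.367]
[np.float64(0.563437744251293), np.float64(-0.06410161932412785), 0.1315] -> [-1.747 -0.016  1.067]
yaw units to meter 0.0007259720886546214
```

Request:
{"method": "servo_tool", "body": {
  "rows": [
    {"offset": [-0.1,0,0.03],"yaw": 0,"fingers": 0},
    {"offset": [-0.2,0,0.06],"yaw": 0,"fingers": 0},
    {"offset": [-0.3,0,0.09],"yaw": 0,"fingers": 0},
    {"offset": [-0.4,0,0.12],"yaw": 0,"fingers": 0},
    {"offset": [-0.5,0,0.15],"yaw": 0,"fingers": 0},
    {"offset": [-0.6,0,0.18],"yaw": 0,"fingers": 0}
  ]
}}

```text
clock: 21.57
eef_pos: [0.5903, -0.0631, 0.1524]
orientation: [1.0, 0.024, -0.0, 0.0]
force: [1.6, -1.2, 4.3]
grip_width: 0.0005
```

Request:
{"method": "servo_tool", "body": {
  "rows": [
    {"offset": [-0.1,0,0.03],"yaw": 0,"fingers": 0},
    {"offset": [-0.2,0,0.06],"yaw": 0,"fingers": 0},
    {"offset": [-0.3,0,0.09],"yaw": 0,"fingers": 0},
    {"offset": [-0.4,0,0.12],"yaw": 0,"fingers": 0},
    {"offset": [-0.5,0,0.15],"yaw": 0,"fingers": 0},
    {"offset": [-0.6,0,0.16],"yaw": 0,"fingers": 0}
  ]
}}

```text
clock: 22.07
eef_pos: [0.5753, -0.0636, 0.1481]
orientation: [1.0, 0.024, -0.0, -0.0]
force: [1.9, -0.2, 2.0]
grip_width: 0.0002
```

Run:
```python
from h import *
go(M(-.034,.030),M(-.034,.0125))
```

```text
t 22.07 tcp [ 0.5753 -0.0636  0.1481] xang 2.71 tilt [-0.0008 -0.0003] F [ 1.93 -0.22  2.02] w 0.0002 j [-0.15  0.18  1.92  0.    1.04  1.37]
[np.float64(0.563437744251293), np.float64(-0.06410161932412785), 0.149] -> [-0.475 -0.002 -0.036]
[np.float64(0.563437744251293), np.float64(-0.06410161932412785), 0.1315] -> [-0.475 -0.002  0.664]
yaw units to meter 0.0013812936570879082
```

Request:
{"method": "servo_tool", "body": {
  "rows": [
    {"offset": [-0.1,0,0],"yaw": 0,"fingers": 0},
    {"offset": [-0.2,0,0],"yaw": 0,"fingers": 0},
    {"offset": [-0.3,0,0.02],"yaw": 0,"fingers": 0},
    {"offset": [-0.4,0,0.05],"yaw": 0,"fingers": 0},
    {"offset": [-0.45,0,0.12],"yaw": 0,"fingers": 0},
    {"offset": [-0.45,0,0.2],"yaw": 0,"fingers": 0},
    {"offset": [-0.45,0,0.28],"yaw": 0,"fingers": 0},
    {"offset": [-0.45,0,0.36],"yaw": 0,"fingers": 0},
    {"offset": [-0.45,0,0.44],"yaw": 0,"fingers": 0},
    {"offset": [-0.45,0,0.5],"yaw": 0,"fingers": 0}
  ]
}}

```text
clock: 22.9
eef_pos: [0.5641, -0.0642, 0.1356]
orientation: [1.0, 0.024, -0.001, -0.0]
force: [-2.1, -0.7, 2.4]
grip_width: 0.0002
```

Request:
{"method": "servo_tool", "body": {
  "rows": [
    {"offset": [0,0,0.04],"yaw": 0,"fingers": 0},
    {"offset": [0,0,0.08],"yaw": 0,"fingers": 0}
  ]
}}

```text
clock: 23.07
eef_pos: [0.5644, -0.0642, 0.1337]
orientation: [1.0, 0.024, -0.0, -0.0]
force: [-1.8, -1.0, 2.6]
grip_width: 0.0005
```

Run:
```python
from h import *
go(M(-.034,.0125))
```

```text
t 23.07 tcp [ 0.5644 -0.0642  0.1337] xang 2.71 tilt [-0.0009 -0.0001] F [-1.82 -1.02  2.62] w 0.0005 j [-0.16  0.17  1.96 -0.    1.01  1.37]
[np.float64(0.563437744251293), np.float64(-0.06410161932412785), 0.1315] -> [-0.036 -0.007  0.089]
yaw units to meter 0.0017855857367850743
```

Request:
{"method": "servo_tool", "body": {
  "rows": [
    {"offset": [0,0,0.03],"yaw": 0,"fingers": 0},
    {"offset": [0,0,0.05],"yaw": 0,"fingers": 0}
  ]
}}

```text
clock: 23.23
eef_pos: [0.5645, -0.0642, 0.1326]
orientation: [1.0, 0.024, -0.0, -0.0]
force: [-1.9, -0.1, 2.7]
grip_width: 0.0005
```

Request:
{"method": "servo_tool", "body": {
  "rows": [
    {"offset": [0,0,0.02],"yaw": 0,"fingers": 0},
    {"offset": [0,0,0.03],"yaw": 0,"fingers": 0}
  ]
}}

```text
clock: 23.4
eef_pos: [0.5646, -0.0643, 0.132]
orientation: [1.0, 0.024, -0.0, -0.0]
force: [-2.2, 0.4, 3.3]
grip_width: 0.0004
```

Request:
{"method": "servo_tool", "body": {
  "rows": [
    {"offset": [0,0,0.02],"yaw": 0,"fingers": 0},
    {"offset": [0,0,0.02],"yaw": 0,"fingers": 0}
  ]
}}

```text
clock: 23.57
eef_pos: [0.5645, -0.0642, 0.1318]
orientation: [1.0, 0.024, -0.0, -0.0]
force: [-3.4, 0.3, 2.8]
grip_width: 0.0006
```

Request:
{"method": "servo_tool", "body": {
  "rows": [
    {"offset": [0,0,0.02],"yaw": 0,"fingers": 0},
    {"offset": [0,0,0.02],"yaw": 0,"fingers": 0}
  ]
}}

```text
clock: 23.73
eef_pos: [0.5646, -0.0643, 0.1317]
orientation: [1.0, 0.024, -0.0, -0.0]
force: [-4.1, -0.2, 6.2]
grip_width: 0.0005
```

Request:
{"method": "servo_tool", "body": {
  "rows": [
    {"offset": [0.02,0,0.015],"yaw": 0,"fingers": 0},
    {"offset": [0.02,0,0.015],"yaw": 0,"fingers": 0}
  ]
}}

```text
clock: 23.9
eef_pos: [0.5646, -0.0643, 0.1316]
orientation: [1.0, 0.024, -0.001, 0.0]
force: [-6.6, 0.1, 9.1]
grip_width: 0.0006
```

Request:
{"method": "servo_tool", "body": {
  "rows": [
    {"offset": [0,0,-0.5],"yaw": 0,"fingers": 0},
    {"offset": [0,0,-2],"yaw": 0,"fingers": 0},
    {"offset": [0,0,-3.5],"yaw": 0,"fingers": 0},
    {"offset": [0,0,-5],"yaw": 0,"fingers": 0},
    {"offset": [0,-3,-6],"yaw": 0,"fingers": 0},
    {"offset": [0,-6,-6],"yaw": 0,"fingers": 0},
    {"offset": [-2,-10,-6],"yaw": 0,"fingers": 0},
    {"offset": [-2,-10,-6],"yaw": 0,"fingers": 0},
    {"offset": [-2,-10,-6],"yaw": 0,"fingers": 0},
    {"offset": [-2,-10,-6],"yaw": 0,"fingers": 0},
    {"offset": [-2,-10,-6],"yaw": 0,"fingers": 0},
    {"offset": [-2,-10,-6],"yaw": 0,"fingers": 0}
  ]
}}

```text
clock: 24.9
eef_pos: [0.5029, 0.1859, 0.2815]
orientation: [1.0, 0.026, 0.001, -0.001]
force: [0.0, -0.5, -0.1]
grip_width: 0.0007
```

Run:
```python
from h import *
st(); im,d=shot("top","t9"); im2,d2=shot("side","s9")
def lid(n,d):
    C=cloud(n,d); a=C[...,:2]-AX; lx=a@u; ly=a@np.array([-u[1],u[0]])
    m=(abs(ly)<.02)&(lx>-.048)&(lx<-.012)&(C[...,2]>.105)&(C[...,2]<.125)
    p=np.polyfit(lx[m],C[m][:,2],1); print(n,m.sum(),"slope",p[0],"z at mid",np.polyval(p,-.03))
lid("top",d); lid("side",d2); lid("top",np.load("pics/top0.npy")); lid("side",np.load("pics/side0.npy"))
A=cv2.resize(im[150:205,235:305,::-1],(400,314),interpolation=2); B=cv2.resize(im2[140:215,220:295,::-1],(400,400),interpolation=2)
c=np.zeros((400,800,3),np.uint8); c[:314,:400]=A; c[:,400:]=B; cv2.imwrite("pics/c11.png",c)
```

```text
t 24.9 tcp [0.5029 0.1859 0.2815] xang 2.97 tilt [ 0.0019 -0.0012] F [ 0.02 -0.54 -0.15] w 0.0007 j [ 0.31 -0.02  1.87  0.    1.28  1.83]
top 101 slope -0.03222826813226122 z at mid 0.11229874464456945
side 73 slope -0.00893681524247702 z at mid 0.11321092479174467
top 101 slope -0.0017218712980660246 z at mid 0.11200623313179062
side 75 slope 0.023222111510199546 z at mid 0.11331816631860032
```

View pics/c11.png

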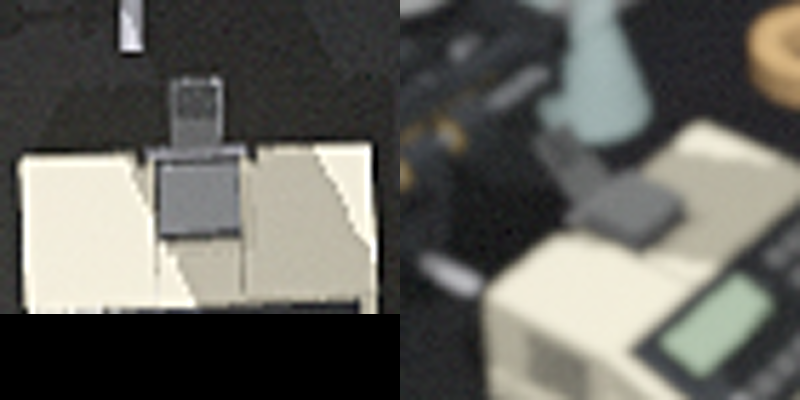

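The cover looks shut in both views, at (200,200) and (630,205). The depth slope is noisy, so I'll average more frames before handing in.

Run:
```python
from h import *
for n in("top","side"):
    out=[]
    for i in range(10):
        _,d=manip.camera(n)
        C=cloud(n,d); a=C[...,:2]-AX; lx=a@u; ly=a@np.array([-u[1],u[0]])
        m=(abs(ly)<.02)&(lx>-.048)&(lx<-.012)&(C[...,2]>.105)&(C[...,2]<.125)
        m2=(abs(ly)>.035)&(abs(ly)<.08)&(lx>-.06)&(lx<-.008)&(abs(C[...,2]-.095)<.01)
        p=np.polyfit(lx[m],C[m][:,2],1); q=np.polyfit(lx[m2],C[m2][:,2],1); out.append([p[0],np.polyval(p,-.045),q[0],np.polyval(q,-.045)])
    out=np.array(out); print(n,out.mean(0).round(4),out.std(0).round(4)/3)
st()
```

```text
top [0.0076 0.1123 0.0033 0.0949] [1.28333333e-02 2.00000000e-04 3.00000000e-03 6.66666667e-05]
side [0.0046 0.1132 0.0009 0.0959] [6.60000000e-03 1.33333333e-04 2.70000000e-03 6.66666667e-05]
t 26.0 tcp [0.5034 0.1832 0.2807] xang 2.72 tilt [ 0.0001 -0.    ] F [ 0.9  -0.89 -0.56] w 0.0008 j [ 0.3  -0.01  1.87  0.    1.28  1.83]
```

```bash
python3 -c "
from bench import manip
print(manip.close_job())"
```

```text
the job is handed in; nothing more can be done
None
```

The photometer is loaded: I opened the cover by its thumb tab, put the cell fully home in the well, closed the cover, and handed the job in at about 26 s. The hand-in gives no verdict, so the results below are my own checks.

- **Opening:** I pressed the tab in two stages, peaking at about 6.6 N. The force climbed steadily at the end of travel, which I took as the stop. A rough depth fit on 14 points read 1.40 rad, just under the 1.41 needed, so I relied on the force rise for this step.
- **Cell:** I gripped it by the cap and lowered it upright. The push rose sharply to about 8 N at the height I had predicted for home. A light touch on the cap afterwards met stiff contact at 0.107 m, which is the home height. The spring was first felt at about 44 mm, deeper than the stated 35–40 mm, but it did not affect the fit.
- **Closing:** I pushed the cover over from behind and pressed it down, with about 9 N down (roughly 11 N with the sideways part). It met stiff contact at its shut height.
- **Shut check:** One depth frame from each camera suggested a tilt change of about 0.03 rad from the starting picture. Averaging ten frames per camera gave about 0.005 rad, within noise. The cover stands 17.3–17.4 mm above the deck, against 17.5 mm nominal.

The arm was clear of everything when I handed in. The other things in the final crops had not visibly moved, but I did not measure every item on the bench.

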